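# Leak-test the tipped bottles with the hand pump

### The arm

A 6-joint arm with a two-finger parallel gripper is mounted at the origin on the work surface. World frame = base frame: x ahead of the robot, y to its left, z up, the work surface at z = 0. Lengths are in m, angles in rad, forces in N, time in s.
With the tool pointing down it reaches from about 0.35 to 0.975 m from the base axis. Payload 7.1 kg.
Tool frame: the origin (TCP) lies at the very end of the fingers, on their centre line; the grasp point (between the pads) lies 19 mm behind it; z points along the fingers, y is the direction in which the jaws open and shut (so a half turn about z gives the same grasp; the last joint's range is limited). The gripper opens to 88 mm and grips with 3 to 60 N. Pads are 20 mm wide; open, the fingers measure 115 mm over their backs; the gripper's body (75 mm by 178 mm) begins 61 mm behind the grasp point.
Start: joints at [-1.354, 0.423, 1.63, -0, 1.089, -0.019], TCP at [0.146, -0.608, 0.223] pointing down, gripper open.
Joint ranges: [-3, 3], [-0.9, 2.11], [0.09, 2.58], [-1.31, 4.45], [0.11, 2.69], [-2.54, 2.54]. Speed limits (rad/s): [2.39, 2.39, 3.01, 3.14, 3.14, 3.14].

### API

Orientations are given as a unit quaternion [x, y, z, w].
In Python, from rig import telemetry, capture, camera_model, job gives the robot as it stands.
- The arm moves only by the tool servo_tool, never from a script. Its arguments are lists of equal length, an entry for each row: "linear": the shift along the world's x, y, z scaled (see below), a list of three; "turn": the turn about the world's z scaled (see below). In form: {"linear": [[x, y, z], ...], "turn": [turn, ...]}. A call has 1 to 20 rows; each row shifts and turns the pose as measured when the row begins; what a row does not reach is not made up. The controller multiplies each number of a shift by 4 cm and each number of a turn by 0.15 rad. A row lasts 1/10 s, in which the tool goes at most 50 mm and 8.59 degrees, less where a joint would pass 70% of its speed; a pose out of reach is approached as far as the arm can. A call with a number of a shift or a turn outside -1 to 1 is refused whole. A call with a gripper value outside its range is refused whole. "hand" is the opening, from 0 (shut) to 1 (fully open), set as the call begins (left out, the last holds). The fingers move at their own pace and stop on an object; the grip force is fixed at half the most. Time passes only in rows, so rows that do not move let the fingers close. It gives the time, the measured TCP pose, the force and the opening at its end, in the units of the state.
- telemetry.get_obs(): the state, without advancing time (a new reading comes with each control period).
- capture(name): name is "scene" or "top" or "wrist"; returns the picture (480x640x3 uint8, blue, green, red); there is no depth.
- camera_model(name): a dict with "fx", "fy", "cx", "cy" (pixels), "xyz" and "rotation" of the camera in the world. Camera axes: x right, y up, looking along -z (the intrinsics and any distortion apply to the point x, -y, -z); pixel columns grow to the right and rows downward; lengths in m; the calibration is good to about 2 mm. A picture is of the moment at which its call begins: read the wrist's pose just before it. camera_model takes no time and is no camera call; for the wrist camera it gives the pose at the moment of the call.
- job.hand_in(): hands the job in, once; it reports no verdict.
The state is a dict: "clock": time; "joint_positions": joint angles; "qd": joint speeds; "joint_efforts": joint torques, N m; "eef_pos": TCP position; "orientation": TCP orientation; "wrist_force": force on the tool from outside, world axes, zero at the start; "torque": the same for the moment, N m; "gripper_width": finger opening in m.
Only numpy, scipy, OpenCV 4.12 (cv2) and the standard library are available. Lean on these libraries where they do the work, as an engineer would, in place of code of your own. Each camera call takes 0.05 s, during which the arm holds its last target.

### The job

Leak-test every bottle that has tipped over on the turntable (two or three of them): open the lid of the steel test tank right up, lay the bottles flat side by side in it and shut the lid; keeping it shut, pump the hand lever through at least four full strokes (right down to the stop, then all the way back up), then press the vent button fully in. Finally swing the lid wide open again, about upright, and leave it so with the bottles still in the tank. Leave the two cartons and the cardboard ring where they are.

Things in the scene. Friction and masses are not known exactly. Their poses are not given: they have to be found in the camera images.
- tank_in (a point): leak-test tank: open-topped steel box fixed to the bench, 170 (its x) x 260 (its y) x 55 mm high, walls and floor 6 mm. This point is the centre of the inner floor, 6 mm above the bench; x points across the short side to the lid hinge (away from the robot), y along the long side, z up. Three bottles fit side by side 72 mm apart along y, each lengthwise along x.
- lid (a joint): angle of the tank's clear plastic lid (170 x 260 x 8 mm, 0.25 kg): 0 = shut on the rim, about 1.57 = upright, stop at 1.75 rad. Stiff friction hinge along the tank's far (+x) long rim: the lid stays where it is left; moving it takes about 2 to 5 N at the knob.
- lid_handle (a point): centre of the head of the lid's black knob (a disc 28 mm across, 16 mm thick, on a 12 mm stem), 35 mm out from the lid's outer face, mid-way along the lid's long edge, 30 mm in from its free edge. Shut, it lies 140 mm to the tank's -x of the hinge line and 43 mm above it; it circles about the hinge. Can be pinched from above at any lid angle, the fingers either side along the tank's y.
- lid_hinge (a point): middle of the lid's hinge line, at the top of the tank's far (+x) rim, 55 mm above the bench; the hinge line runs along the tank's y.
- lever (a joint): sprung hand-pump lever: 0 = up at rest (arm 0.45 rad above level), 0.75 rad = right down on its stop (0.30 rad below level). The spring lifts it by itself when let go. Pressing takes about 2 N at the handle at first, 10 N at the bottom. A full stroke is down to the stop and all the way back up.
- lever_grip (a point): centre of the lever's black crossbar handle, a horizontal bar 90 mm long (along the pump's y) and 24 mm thick at the robot-side end of the steel lever arm; 214 mm above the bench when up, 90 mm when right down. Moves on a 170 mm circle about lever_hinge. It can simply be pressed down from above.
- lever_hinge (a point): the lever's pivot at the top of the pump's column, 140 mm above the bench, on the far (+x) side of the handle; its axis is level, along the pump's y. The pump, fixed to the bench, is a grey base plate 340 x 80 x 12 mm with an upright steel cylinder 60 mm in diameter.
- vent (a joint): travel of the vent push button: 0 = out, 0.007 m = fully in; sprung, 5 N to press fully.
- vent_top (a point): centre of the top face of the vent button, a round steel button 32 mm across in a black collar, on the pump's base plate in front of the lever (robot side), 260 mm from the pump's column; 30 mm above the bench; it is pressed straight down.
- turntable_top (a point): centre of the top of the turntable: a light wooden disc 300 mm in diameter and 12 mm thick on a fixed steel foot, top face 42 mm above the bench. The disc is passive and turns freely at a touch.
- bottle1_centre (a point): white square bottle lying on its side on the turntable (or absent): body 85 x 40 x 40 mm with a grey round cap 30 mm across that reaches 25 mm past one end; about 0.16 kg. This point is the centre of the square body; x points along the bottle to the cap (cap end 67.5 mm away, foot 42.5 mm the other way); it lies with its centre 20 mm above what it rests on.
- bottle2_centre (a point): white square bottle lying on its side on the turntable (or absent): body 85 x 40 x 40 mm with a grey round cap 30 mm across that reaches 25 mm past one end; about 0.16 kg. This point is the centre of the square body; x points along the bottle to the cap (cap end 67.5 mm away, foot 42.5 mm the other way); it lies with its centre 20 mm above what it rests on.
- bottle3_centre (a point): white square bottle lying on its side on the turntable (or absent): body 85 x 40 x 40 mm with a grey round cap 30 mm across that reaches 25 mm past one end; about 0.16 kg. This point is the centre of the square body; x points along the bottle to the cap (cap end 67.5 mm away, foot 42.5 mm the other way); it lies with its centre 20 mm above what it rests on.
- carton_big_centre (a point): bystander: closed cardboard carton 120 x 160 x 90 mm at the back of the bench; centre
- carton_small_centre (a point): bystander: closed cardboard carton 90 x 120 x 60 mm beyond the tank and the pump; centre
- tape_roll_centre (a point): bystander: flat-lying cardboard ring (roll core) 100 mm across, 48 mm high, between the robot and the pump; centre

How it is judged:
By the outcome, as a careful person would: the job done as asked, in the order asked, and still so for the second after the job is handed in, with the robot touching nothing.
Of bottle1, bottle2, bottle3 only 2 to 3 are there at a start; the rules pass over those that are not, and their reading is None.
At some moment in a run one of bottle1, bottle2, bottle3 may be knocked a few centimetres aside while the robot is not near it.
Once in a run the grip may slacken for a moment while it holds something.
It also fails if it takes over 210 s, if anything falls off the work surface, if the arm or the gripper's body presses on something with over 40 N, if the wrist force passes 120 N, or if a joint passes its speed limit or range.

## Working session

There is one attempt and no reset: what is moved stays moved. The work goes in short steps, Python scripts to look and compute and a tool call to move; the robot and the scene stay as the last step left them, time stands still between calls to the robot, and variables do not carry over. Pictures are saved under pics/ and viewed, and the job is handed in when it is done.

Besides the shell and the picture viewer there is one more tool, called after "Request:" by a JSON object that holds its "method" and its "body", one argument or row to a line. servo_tool: Moves the arm, as the interface text tells. Its arguments: {"type":"object","properties":{"linear":{"type":"array"},"turn":{"type":"array"},"hand":{"type":"number"}},"required":["linear","turn"]}

```bash
ls; mkdir -p pics; python3 - <<'E'
from rig import telemetry,capture,camera_model
import cv2
print(telemetry.get_obs())
for n in("scene","top","wrist"):
    m=camera_model(n);print(n,m)
    cv2.imwrite(f"pics/{n}0.png",capture(n))
E
```

```text
pics
{'clock': 0.0, 'joint_positions': array([-1.35397753e+00,  4.23826356e-01,  1.63073183e+00,  9.31406388e-07,
        1.08855432e+00, -1.89991611e-02]), 'qd': array([-0.00102573, -0.00049488,  0.00052084, -0.00045056,  0.00052652,
       -0.0016482 ]), 'joint_efforts': array([-1.93435269e-03, -5.44631052e+01, -2.73661691e+01,  6.42411411e-02,
        2.28342321e-02, -1.13913802e-04]), 'eef_pos': array([ 0.14592724, -0.60713987,  0.2218943 ]), 'orientation': array([ 9.93056525e-01,  1.17635714e-01, -7.46308932e-05, -7.56249107e-04]), 'wrist_force': array([ 0.14350611,  1.30372205, -0.54892089]), 'torque': array([ 0.0103205 , -0.01579017, -0.02122118]), 'gripper_width': 0.08775604251424479}
scene {'fx': 481.21378777448564, 'fy': 481.21378777448564, 'cx': 317.7943038184779, 'cy': 237.01426686387694, 'xyz': array([0.92895319, 0.35862397, 0.94133551]), 'rotation': array([0.11947575, 0.26662271, 0.87996438, 0.37456717])}
top {'fx': 537.3117138231187, 'fy': 537.3117138231187, 'cx': 324.7021046038291, 'cy': 218.90091204524407, 'xyz': array([0.37859782, 0.00660908, 1.29252078]), 'rotation': array([ 0.04835291, -0.05552633, -0.69783252,  0.71246656])}
wrist {'fx': 421.12779321906584, 'fy': 421.12779321906584, 'cx': 315.1147945044151, 'cy': 238.735209474868, 'xyz': array([ 0.21806285, -0.59018867,  0.38365153]), 'rotation': array([-0.1063695 ,  0.0848199 , -0.61285859,  0.77839287])}
```

View pics/scene0.png

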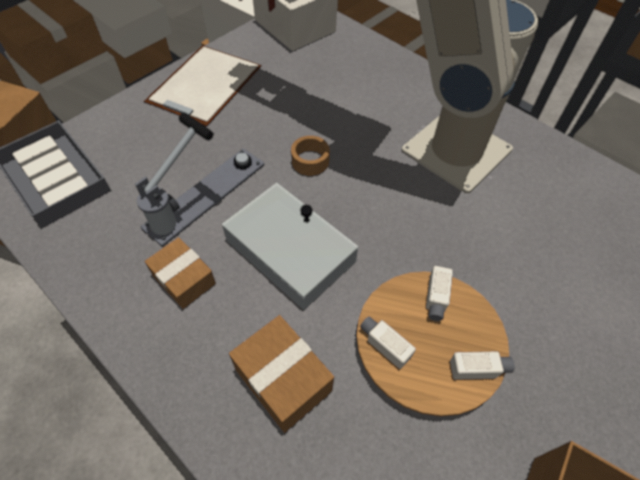

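View pics/top0.png

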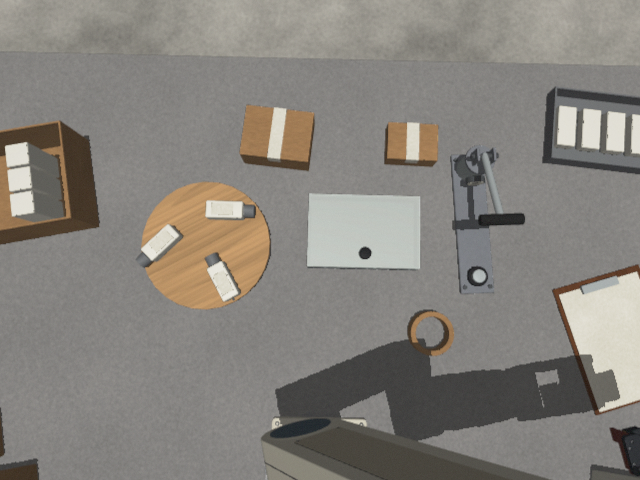

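View pics/wrist0.png

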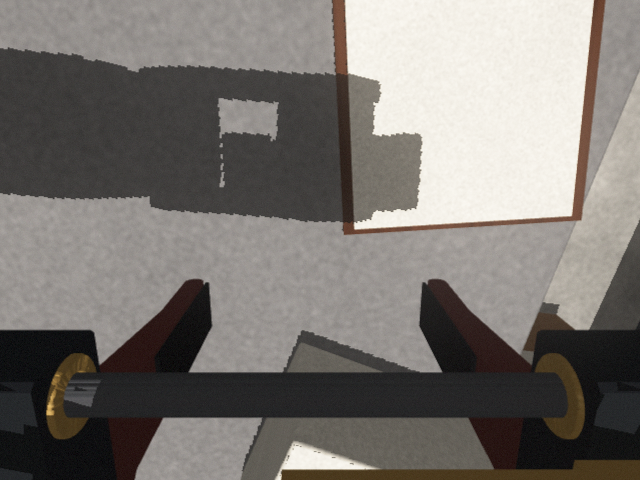

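All three bottles lie on the turntable: in the top view at about (228,210), (222,278) and (160,245). The tank spans (308..420, 195..268) with its knob at (365,253). The lever bar is at (502,219) and the vent at (477,276).

```bash
cat > h.py <<'E'
import numpy as np,cv2
from scipy.spatial.transform import Rotation as R
from rig import telemetry,capture,camera_model,job
def ray(m,u,v):
    d=np.array([(u-m["cx"])/m["fx"],-(v-m["cy"])/m["fy"],-1.0])
    return np.array(m["xyz"]),R.from_quat(m["rotation"]).apply(d)
def onz(m,u,v,z):
    o,d=ray(m,u,v);return o+d*(z-o[2])/d[2]
def proj(m,p):
    q=R.from_quat(m["rotation"]).inv().apply(np.array(p)-m["xyz"])
    return m["cx"]+m["fx"]*q[0]/-q[2], m["cy"]+m["fy"]*q[1]/q[2]
def tri(m1,a,m2,b):
    o1,d1=ray(m1,*a);o2,d2=ray(m2,*b);d1/=np.linalg.norm(d1);d2/=np.linalg.norm(d2)
    t=np.linalg.lstsq(np.c_[d1,-d2],o2-o1,rcond=None)[0]
    p,q=o1+t[0]*d1,o2+t[1]*d2
    return (p+q)/2,np.linalg.norm(p-q)
def st():
    s=telemetry.get_obs();y=R.from_quat(s["orientation"]).as_matrix()[:,1]
    print("t%.1f"%s["clock"],s["eef_pos"].round(4),"jawdir deg %.1f"%np.degrees(np.arctan2(y[1],y[0])),"w%.4f"%s["gripper_width"],"j6 %.2f"%s["joint_positions"][5],"F",s["wrist_force"].round(1))
    return s
def bottles(img,m,show=None,roi=None):
    hsv=cv2.cvtColor(img,cv2.COLOR_BGR2HSV)
    mask=((hsv[...,1]<40)&(hsv[...,2]>150)).astype(np.uint8)*255
    mask=cv2.morphologyEx(mask,cv2.MORPH_CLOSE,np.ones((3,3)))
    return mask,hsv
E
python3 - <<'E'
from h import *
m=camera_model("top");img=cv2.imread("pics/top0.png")
mask,hsv=bottles(img,m)
# turntable
wood=((hsv[...,1]>80)&(hsv[...,0]<25)).astype(np.uint8)*255
for nm,mk,z,x0,x1 in(("wood",wood,0.042,0,640),("white",mask,0.082,120,290)):
    cs,_=cv2.findContours(mk,cv2.RETR_EXTERNAL,cv2.CHAIN_APPROX_NONE)
    for c in cs:
        a=cv2.contourArea(c)
        if a<150: continue
        (u,v),(w,h),ang=cv2.minAreaRect(c)
        if x0<u<x1: print(nm,int(a),round(u),round(v),round(w,1),round(h,1),round(ang),onz(m,u,v,z).round(4))
for n,p,z in(("tank tl",(308,194),.055),("tr",(420,196),.055),("bl",(307,268),.063),("br",(420,269),.063),("knob",(365,253),.098+.008),("vent",(477,276),.03),("bar l",(480,219),.214),("bar r",(524,219),.214),("bar c",(502,219),.214)):
    print(n,onz(m,*p,z).round(4))
s=camera_model("scene")
print(tri(m,(365,253),s,(306,211)),tri(m,(502,219),s,(196,125)))
cv2.imwrite("pics/tz.png",cv2.resize(img[170:320,120:290],None,fx=4,fy=4,interpolation=cv2.INTER_CUBIC)[:600,:800])
cv2.imwrite("pics/tz2.png",cv2.resize(img[140:320,300:530],None,fx=3.3,fy=3.3,interpolation=cv2.INTER_CUBIC))
E
```

```text
wood 409 18 472 14.0 37.0 90 [-0.0097  0.6538  0.042 ]
wood 1547 430 333 44.0 45.0 90 [ 0.3055 -0.2514  0.042 ]
wood 743 614 340 132.5 89.3 73 [ 0.2979 -0.6729  0.042 ]
wood 11713 205 245 126.0 128.0 90 [0.4964 0.2734 0.042 ]
wood 1480 411 144 52.4 41.8 3 [ 0.7509 -0.2095  0.042 ]
wood 9894 43 180 115.0 99.7 83 [0.6415 0.664  0.042 ]
wood 3115 277 137 70.5 58.1 7 [0.76   0.1152 0.042 ]
white 607 222 281 37.6 17.4 63 [0.413  0.2223 0.082 ]
white 589 159 242 17.0 38.0 47 [0.4974 0.3677 0.082 ]
white 567 224 209 16.0 37.0 90 [0.5758 0.2271 0.082 ]
white 580 276 133 12.6 51.2 8 [0.7591 0.1126 0.082 ]
tank tl [0.6202 0.0362 0.055 ]
tr [ 0.6212 -0.2268  0.055 ]
bl [0.4467 0.0341 0.063 ]
br [ 0.4498 -0.2243  0.063 ]
knob [ 0.4801 -0.0944  0.106 ]
vent [ 0.438  -0.3643  0.03  ]
bar l [ 0.5451 -0.3189  0.214 ]
bar r [ 0.547  -0.4089  0.214 ]
bar c [ 0.5461 -0.3639  0.214 ]
(array([ 0.48038581, -0.09454024,  0.09748864]), np.float64(0.001464926773262419)) (array([ 0.54440644, -0.3613512 ,  0.21791094]), np.float64(0.0029718077463295658))
```

View pics/tz.png

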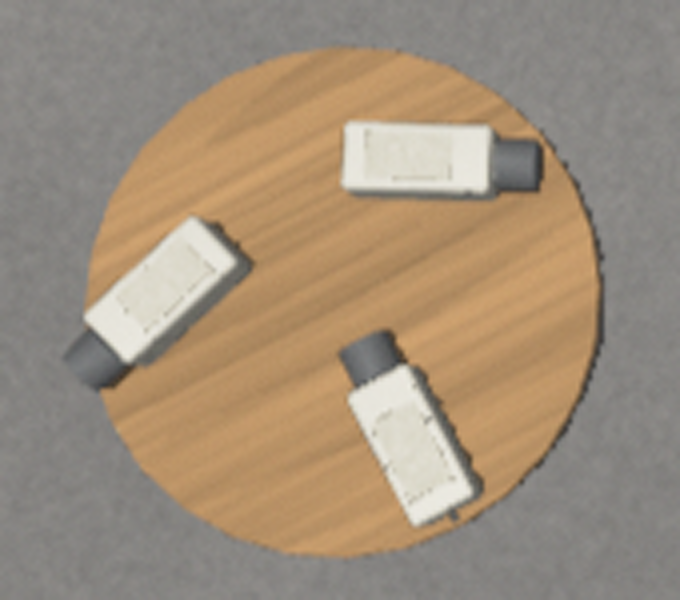

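View pics/tz2.png

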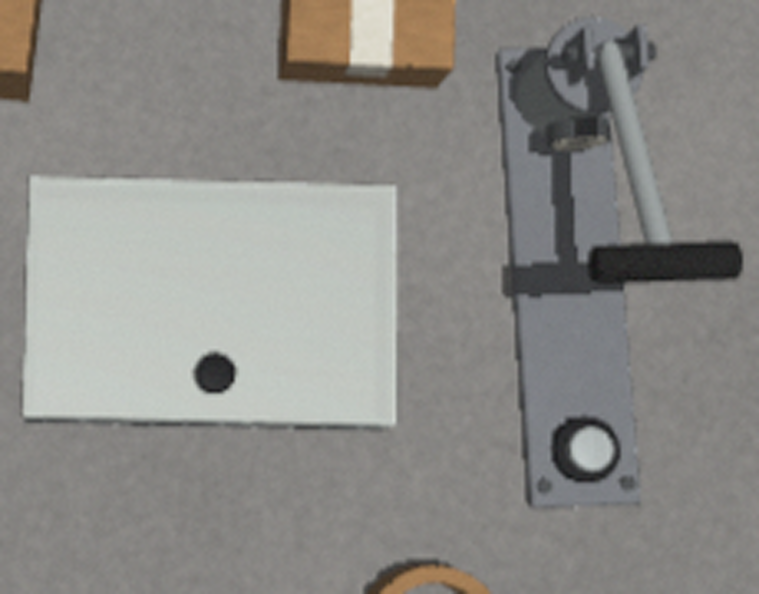

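Request:
{"method": "servo_tool", "body": {
  "linear": [
    [0.55,0.85,0],
    [0.55,0.85,0],
    [0.55,0.85,0],
    [0.55,0.85,0],
    [0.55,0.85,0],
    [0.55,0.85,0],
    [0.55,0.85,0],
    [0.55,0.85,0],
    [0.55,0.85,0],
    [0.55,0.85,0],
    [0.55,0.85,0],
    [0.55,0.85,0],
    [0.55,0.85,0],
    [0.55,0.85,0],
    [0.55,0.85,0]
  ],
  "turn": [1,1,1,1,1,1,1,1,1,1,1,1,1,1,1],
  "hand": 0.7
}}

```text
clock: 1.65
eef_pos: [0.4813, -0.079, 0.2203]
orientation: [0.32, 0.948, -0.0, 0.0]
wrist_force: [-0.4, -0.2, 0.4]
gripper_width: 0.0613
```

```bash
python3 -c "
from h import *
st()"
```

```text
t1.6 [ 0.4813 -0.079   0.2203] jawdir deg 52.7 w0.0613 j6 -1.11 F [-0.4 -0.2  0.4]
```

Request:
{"method": "servo_tool", "body": {
  "linear": [
    [0,-0.1,0],
    [0,-0.1,0],
    [0,-0.1,-0.5],
    [0,-0.1,-0.5],
    [0,0,-0.5],
    [0,0,0]
  ],
  "turn": [0.87,0.87,0.87,0.87,0.87,0]
}}

```text
clock: 2.25
eef_pos: [0.4846, -0.0892, 0.1588]
orientation: [-0.021, 1.0, 0.001, 0.001]
wrist_force: [-0.8, -0.5, 0.8]
gripper_width: 0.0615
```

```bash
python3 - <<'E'
from h import *
st()
m=camera_model("wrist");img=capture("wrist");cv2.imwrite("pics/w1.png",img)
print(proj(m,(.480,-.0945,.106)), onz(m,320,240,.106))
E
```

```text
t2.2 [ 0.4846 -0.0892  0.1588] jawdir deg 92.4 w0.0615 j6 -1.82 F [-0.8 -0.5  0.8]
(np.float64(305.2504756359299), np.float64(253.83227049947354)) [ 0.47198823 -0.08698207  0.106     ]
```

View pics/w1.png

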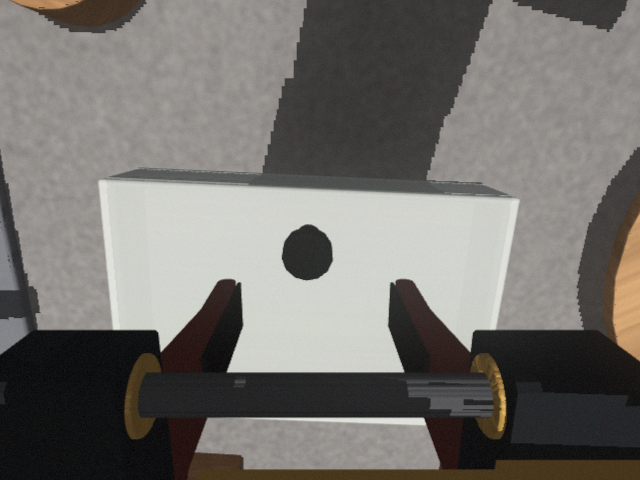

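The wrist view shows the knob at (307,253), within 2 px of the prediction. Next I descend and pinch it.

Request:
{"method": "servo_tool", "body": {
  "linear": [
    [-0.06,-0.07,0],
    [-0.06,-0.07,0],
    [0,0,-0.5],
    [0,0,-0.5],
    [0,0,-0.5],
    [0,0,-0.45],
    [0,0,0]
  ],
  "turn": [-0.28,0,0,0,0,0,0]
}}

```text
clock: 3.0
eef_pos: [0.4854, -0.0968, 0.0872]
orientation: [0.01, 1.0, -0.001, 0.008]
wrist_force: [0.1, 0.3, -0.2]
gripper_width: 0.0613
```

Request:
{"method": "servo_tool", "body": {
  "linear": [
    [0,0,0],
    [0,0,0],
    [0,0,0],
    [0,0,0],
    [0,0,0]
  ],
  "turn": [0,0,0,0,0],
  "hand": 0
}}

```text
clock: 3.5
eef_pos: [0.4876, -0.0941, 0.091]
orientation: [0.013, 1.0, 0.002, 0.011]
wrist_force: [3.0, 16.0, -5.2]
gripper_width: 0.0266
```

```bash
python3 - <<'E'
from h import *
st()
h=np.array([.620,.055]);r=.1465
for th in np.arange(0,1.7,.1): 
    a=th+.298; print(round(th,2),(h+r*np.array([-np.cos(a),np.sin(a)])-[0,.019]).round(4))
E
```

```text
t3.5 [ 0.4876 -0.0941  0.091 ] jawdir deg 88.5 w0.0266 j6 -1.77 F [ 3.  16.  -5.2]
0.0 [0.48  0.079]
0.1 [0.485  0.0928]
0.2 [0.4913 0.106 ]
0.3 [0.4989 0.1185]
0.4 [0.5078 0.1302]
0.5 [0.5177 0.1409]
0.6 [0.5287 0.1506]
0.7 [0.5406 0.1591]
0.8 [0.5533 0.1664]
0.9 [0.5666 0.1724]
1.0 [0.5805 0.1771]
1.1 [0.5948 0.1803]
1.2 [0.6093 0.1821]
1.3 [0.624  0.1824]
1.4 [0.6386 0.1813]
1.5 [0.653  0.1787]
1.6 [0.6671 0.1747]
```

Request:
{"method": "servo_tool", "body": {
  "linear": [
    [0,0,0],
    [0,0,0],
    [-0.2,0,-0.2],
    [0,0,-0.15],
    [0,0,0]
  ],
  "turn": [0,0,0,0,0],
  "hand": 0.5
}}

```text
clock: 4.0
eef_pos: [0.4795, -0.0937, 0.0772]
orientation: [0.013, 1.0, 0.001, 0.012]
wrist_force: [0.3, 0.0, 0.5]
gripper_width: 0.0441
```

```bash
python3 - <<'E'
from h import *
s=st();print(s["qd"].round(3))
m=camera_model("wrist");img=capture("wrist");cv2.imwrite("pics/w2.png",img)
st()
E
```

```text
t4.0 [ 0.4795 -0.0937  0.0772] jawdir deg 88.5 w0.0441 j6 -1.78 F [0.3 0.  0.5]
[-0.005 -0.007  0.017 -0.002  0.006 -0.002]
t4.0 [ 0.4794 -0.0937  0.0774] jawdir deg 88.5 w0.0436 j6 -1.78 F [-0.5  0.8 -0.2]
```

View pics/w2.png

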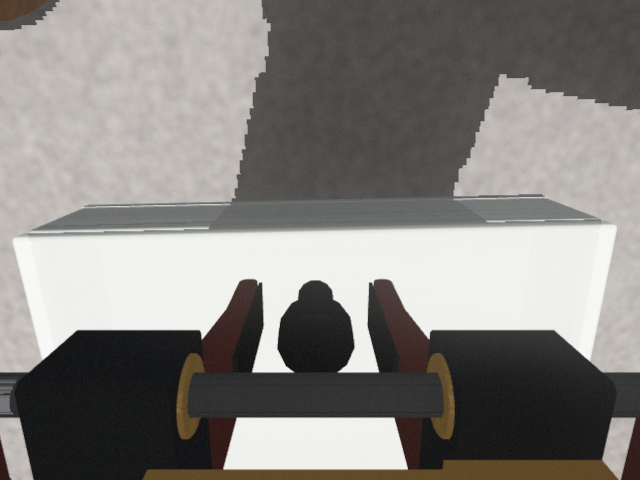

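The knob at (316,335) sits centred between the fingers. The pose is good, so I close on it.

Request:
{"method": "servo_tool", "body": {
  "linear": [
    [0,0,0],
    [0,0,0],
    [0,0,0],
    [0,0,0]
  ],
  "turn": [0,0,0,0],
  "hand": 0
}}

```text
clock: 4.45
eef_pos: [0.4795, -0.0936, 0.0772]
orientation: [0.013, 1.0, 0.002, 0.012]
wrist_force: [-1.0, -0.6, 0.4]
gripper_width: 0.0265
```

Request:
{"method": "servo_tool", "body": {
  "linear": [
    [0.12,0,0.34],
    [0.16,0,0.33],
    [0.19,0,0.31],
    [0.22,0,0.29],
    [0.25,0,0.27],
    [0.27,0,0.24],
    [0.3,0,0.21],
    [0.32,0,0.18]
  ],
  "turn": [0,0,0,0,0,0,0,0]
}}

```text
clock: 5.25
eef_pos: [0.5477, -0.0938, 0.1617]
orientation: [0.013, 1.0, 0.002, 0.004]
wrist_force: [-3.4, -0.5, -3.5]
gripper_width: 0.0267
```

Request:
{"method": "servo_tool", "body": {
  "linear": [
    [0.33,0,0.17],
    [0.34,0,0.14],
    [0.35,0,0.1],
    [0.36,0,0.06],
    [0.365,0,0.03],
    [0.365,0,0],
    [0.36,0,-0.04],
    [0.36,0,-0.08]
  ],
  "turn": [0,0,0,0,0,0,0,0]
}}

```text
clock: 6.05
eef_pos: [0.6545, -0.0943, 0.1758]
orientation: [0.012, 1.0, 0.001, -0.008]
wrist_force: [-3.3, 0.1, 1.9]
gripper_width: 0.0272
```

Request:
{"method": "servo_tool", "body": {
  "linear": [
    [0.25,0,-0.06],
    [0.1,0,-0.02],
    [0,0,0]
  ],
  "turn": [0,0,0]
}}

```text
clock: 6.35
eef_pos: [0.6688, -0.0944, 0.1716]
orientation: [0.012, 1.0, 0.001, -0.009]
wrist_force: [0.6, 1.0, 2.4]
gripper_width: 0.027
```

Request:
{"method": "servo_tool", "body": {
  "linear": [
    [0,0,0],
    [0,0,0],
    [0,0,0],
    [0,0,0.5],
    [0,0,1],
    [0,0,1],
    [0,0,1],
    [0,0,0]
  ],
  "turn": [0,0,0,0,0,0,0,0],
  "hand": 0.6
}}

```text
clock: 7.15
eef_pos: [0.6662, -0.0945, 0.3156]
orientation: [0.012, 1.0, 0.001, -0.009]
wrist_force: [0.2, -0.5, 0.7]
gripper_width: 0.0529
```

```bash
python3 - <<'E'
from h import *
st()
for n in("scene","top"): cv2.imwrite(f"pics/{n}1.png",capture(n))
E
```

```text
t7.2 [ 0.6662 -0.0945  0.3156] jawdir deg 88.6 w0.0529 j6 -1.70 F [ 0.2 -0.5  0.7]
```

View pics/scene1.png

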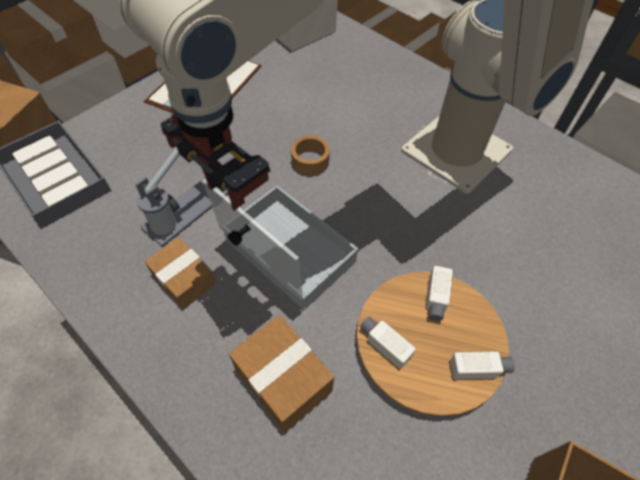

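View pics/top1.png

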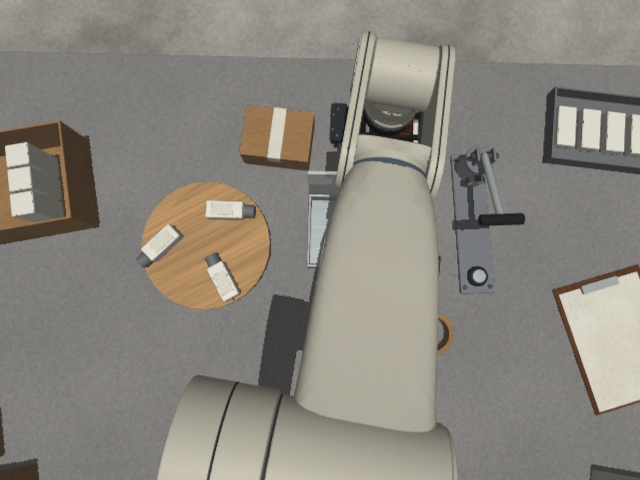

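The lid stands upright and the bottles are unmoved. Now I measure the bottle poses.

```bash
cat >> h.py <<'E'
def find(img,m,z=.082,box=(120,290,170,320)):
    mask,hsv=bottles(img,m)
    k=np.zeros_like(mask);x0,x1,y0,y1=box;k[y0:y1,x0:x1]=mask[y0:y1,x0:x1]
    cs,_=cv2.findContours(k,cv2.RETR_EXTERNAL,cv2.CHAIN_APPROX_NONE)
    out=[]
    for c in cs:
        if cv2.contourArea(c)<300: continue
        r=cv2.minAreaRect(c);p=np.array([onz(m,u,v,z)[:2] for u,v in cv2.boxPoints(r)])
        e=[p[1]-p[0],p[2]-p[1]];L=[np.linalg.norm(x) for x in e];d=e[int(np.argmax(L))]
        h=np.degrees(np.arctan2(d[1],d[0]))%180
        cen=p.mean(0);print("body c",cen.round(4),"dims",np.round(sorted(L),4),"heading mod180 %.1f"%h,"px",np.round(r[0]))
        out.append((cen,h))
    return out
E
python3 - <<'E'
from h import *
find(cv2.imread("pics/top1.png"),camera_model("top"))
find(cv2.imread("pics/scene1.png"),camera_model("scene"),box=(355,520,260,420))
E
```

```text
body c [0.4137 0.2226] dims [0.0386 0.0835] heading mod180 28.9 px [222. 281.]
body c [0.4977 0.3677] dims [0.0393 0.0839] heading mod180 135.8 px [159. 242.]
body c [0.5759 0.2271] dims [0.037  0.0843] heading mod180 91.3 px [224. 209.]
body c [0.4992 0.3693] dims [0.039  0.0913] heading mod180 135.4 px [479. 362.]
body c [0.5779 0.2277] dims [0.0397 0.0861] heading mod180 89.0 px [392. 341.]
body c [0.4129 0.2238] dims [0.0433 0.0896] heading mod180 29.3 px [441. 284.]
```

Request:
{"method": "servo_tool", "body": {
  "linear": [
    [-0.2,0.73,0],
    [-0.2,0.73,0],
    [-0.2,0.73,0],
    [-0.2,0.73,0],
    [-0.2,0.73,0],
    [-0.2,0.73,0],
    [-0.2,0.73,-0.5],
    [-0.2,0.73,-0.5],
    [-0.2,0.73,-0.5],
    [-0.2,0.73,-0.5],
    [-0.2,0.73,-0.5],
    [0,0,0],
    [0,0,0]
  ],
  "turn": [-0.94,-0.94,-0.94,-0.94,-0.94,-0.94,-0.94,-0.94,-0.94,-0.94,-0.94,0,0],
  "hand": 0.8
}}

```text
clock: 8.55
eef_pos: [0.5564, 0.2343, 0.1806]
orientation: [0.732, 0.681, 0.004, -0.021]
wrist_force: [0.4, -0.3, 0.3]
gripper_width: 0.07
```

```bash
python3 - <<'E'
from h import *
s=st();p=s["eef_pos"]
m=camera_model("wrist");img=capture("wrist");cv2.imwrite("pics/w3.png",img)
mk,_=bottles(img,m)
find(img,m,box=(0,640,0,330))
E
```

```text
t8.6 [0.5564 0.2343 0.1806] jawdir deg -4.1 w0.0700 j6 0.40 F [ 0.4 -0.3  0.3]
body c [0.5989 0.1839] dims [0.0153 0.0221] heading mod180 86.1 px [387. 314.]
body c [0.4643 0.2534] dims [0.0128 0.0223] heading mod180 26.1 px [174. 225.]
body c [0.5777 0.2567] dims [0.0243 0.0339] heading mod180 179.6 px [350. 208.]
body c [0.6717 0.2688] dims [0.1504 0.2007] heading mod180 96.1 px [503. 164.]
body c [0.5012 0.3667] dims [0.0385 0.0811] heading mod180 136.6 px [206.  28.]
body c [0.3999 0.3001] dims [0.0909 0.1818] heading mod180 96.7 px [ 58. 146.]
```

View pics/w3.png

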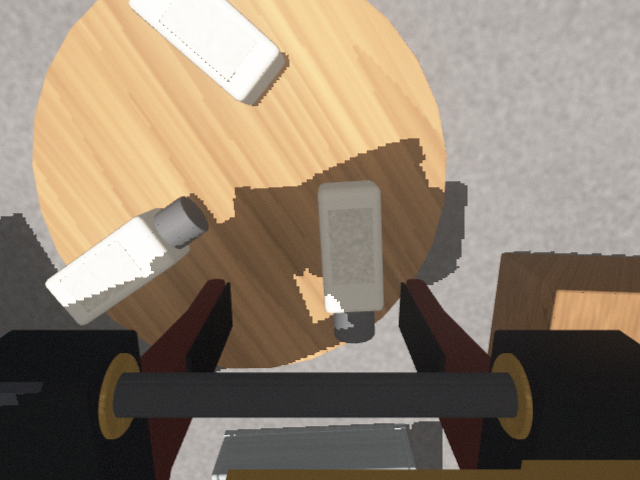

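```bash
python3 - <<'E'
from h import *
s=st()
m=camera_model("wrist")
c=np.array([onz(m,*q,.082)[:2] for q in((319,184),(380,183),(384,305),(322,308))]);print(c.round(4),c.mean(0))
print(R.from_quat(s["orientation"]).as_matrix()[:,2])
E
```

```text
t8.6 [0.5562 0.234  0.1806] jawdir deg -4.1 w0.0700 j6 0.40 F [ 0.4 -0.3 -0.7]
[[0.5593 0.2732]
 [0.597  0.2713]
 [0.5968 0.1903]
 [0.5556 0.1906]] [0.57716907 0.23132913]
[-0.02404135  0.03609607 -0.9990591 ]
```

Request:
{"method": "servo_tool", "body": {
  "linear": [
    [0.17,-0.04,0],
    [0.17,-0.04,0],
    [0.15,-0.04,0],
    [0,0,-0.3],
    [0,0,-0.4],
    [0,0,-0.4],
    [0,0,-0.4],
    [0,0,-0.3],
    [0,0,0]
  ],
  "turn": [0.2,0.2,0.18,0,0,0,0,0,0]
}}

```text
clock: 9.5
eef_pos: [0.579, 0.2198, 0.1062]
orientation: [0.701, 0.713, 0.004, -0.02]
wrist_force: [-0.7, -0.6, 0.7]
gripper_width: 0.0701
```

```bash
python3 - <<'E'
from h import *
s=st()
print(R.from_quat(s["orientation"]).as_matrix()[:,2])
m=camera_model("wrist");img=capture("wrist");cv2.imwrite("pics/w4.png",img)
E
```

```text
t9.5 [0.579  0.2198 0.1062] jawdir deg 1.1 w0.0701 j6 0.27 F [-0.7 -0.6  0.7]
[-0.02361372  0.03380444 -0.99914946]
```

View pics/w4.png

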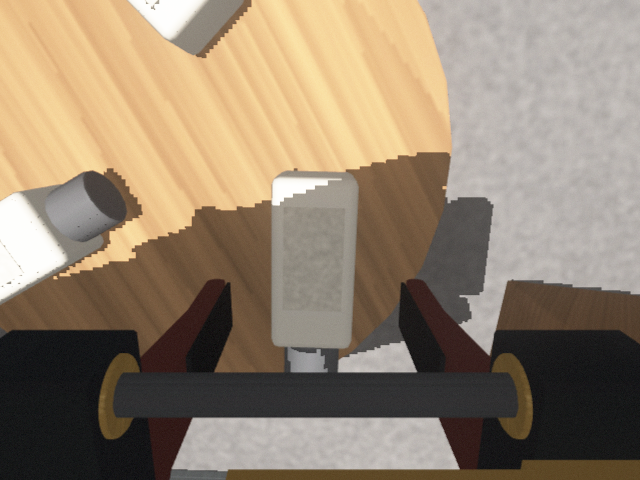

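Request:
{"method": "servo_tool", "body": {
  "linear": [
    [-0.03,0.12,-0.1],
    [-0.02,0.12,-0.3],
    [0,0.05,-0.4],
    [0,0.03,-0.35],
    [0,0,-0.25],
    [0,0,0]
  ],
  "turn": [0,0,0,0,0,0]
}}

```text
clock: 10.15
eef_pos: [0.578, 0.2345, 0.0477]
orientation: [0.7, 0.714, 0.006, -0.019]
wrist_force: [0.2, -0.8, 0.6]
gripper_width: 0.0706
```

Request:
{"method": "servo_tool", "body": {
  "linear": [
    [0,0,0],
    [0,0,0],
    [0,0,0],
    [0,0,0],
    [0,0,0]
  ],
  "turn": [0,0,0,0,0],
  "hand": 0
}}

```text
clock: 10.65
eef_pos: [0.5786, 0.2345, 0.0482]
orientation: [0.7, 0.713, 0.006, -0.019]
wrist_force: [0.5, 0.3, -1.6]
gripper_width: 0.0403
```

Request:
{"method": "servo_tool", "body": {
  "linear": [
    [0,0,0.2],
    [0,0,0.4],
    [0,0,0.5],
    [0,0,0.5],
    [0,0,0.5],
    [0,0,0.5],
    [0,0,0.5],
    [0,0,0]
  ],
  "turn": [0,0,0,0,0,0,0,0]
}}

```text
clock: 11.45
eef_pos: [0.5788, 0.2344, 0.1855]
orientation: [0.7, 0.713, 0.008, -0.018]
wrist_force: [1.9, -0.1, -0.8]
gripper_width: 0.0398
```

```bash
python3 - <<'E'
from h import *
s=st()
print(R.from_quat(s["orientation"]).as_matrix()[:,2])
m=camera_model("wrist");img=capture("wrist");cv2.imwrite("pics/w5.png",img)
E
```

```text
t11.4 [0.5788 0.2344 0.1855] jawdir deg 1.1 w0.0398 j6 0.30 F [ 1.9 -0.1 -0.8]
[-0.01456495  0.03689866 -0.99921287]
```

View pics/w5.png

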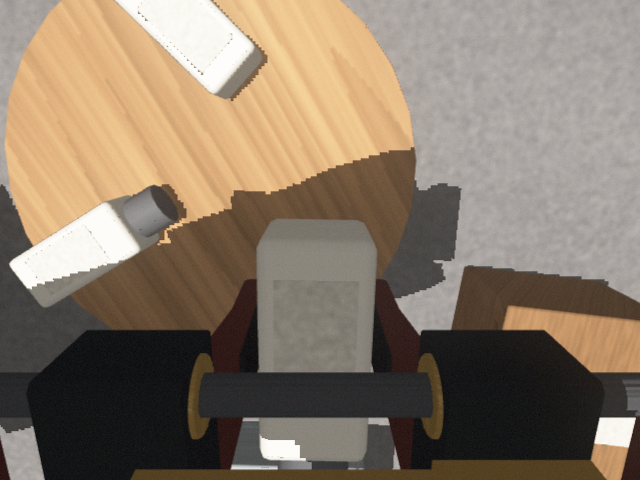

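Request:
{"method": "servo_tool", "body": {
  "linear": [
    [-0.2,-0.4,0],
    [-0.2,-0.74,0],
    [-0.2,-0.74,0],
    [-0.2,-0.74,0],
    [-0.2,-0.74,0],
    [-0.2,-0.74,0],
    [-0.1,-0.74,0],
    [-0.1,-0.74,0],
    [-0.1,-0.74,0],
    [0,-0.74,0],
    [0,-0.74,0],
    [0,-0.74,0],
    [0,-0.74,0],
    [0,-0.4,0],
    [0,0,0],
    [0,0,0]
  ],
  "turn": [0.5,0.8,0.8,0.8,0.8,0.8,0.8,0.8,0.8,0.8,0.8,0.8,0.5,0,0,0]
}}

```text
clock: 13.1
eef_pos: [0.5025, -0.1663, 0.1715]
orientation: [0.009, 1.0, -0.011, -0.028]
wrist_force: [-0.0, -0.7, -1.4]
gripper_width: 0.0402
```

```bash
python3 - <<'E'
from h import *
s=st()
print(R.from_quat(s["orientation"]).as_matrix()[:,2])
m=camera_model("wrist");img=capture("wrist");cv2.imwrite("pics/w6.png",img)
E
```

```text
t13.1 [ 0.5025 -0.1663  0.1715] jawdir deg 89.0 w0.0402 j6 -1.85 F [-0.  -0.7 -1.4]
[-0.05563376 -0.02099337 -0.99823052]
```

View pics/w6.png

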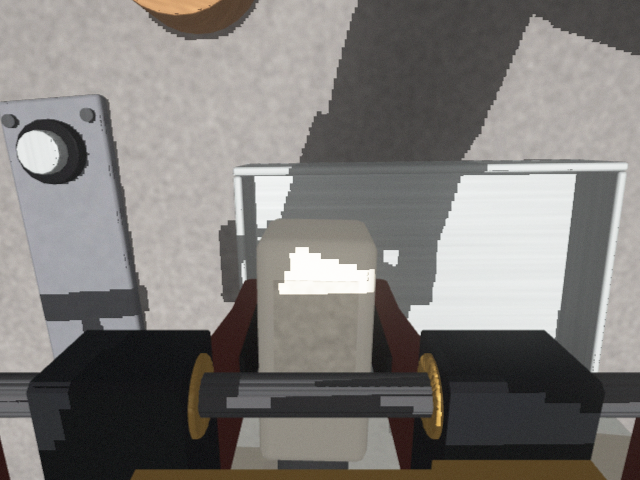

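Request:
{"method": "servo_tool", "body": {
  "linear": [
    [0.15,0,-0.2],
    [0.15,0,-0.4],
    [0.1,0,-0.4],
    [0,0,-0.4],
    [0,0,-0.4],
    [0,0,-0.4],
    [0,0,-0.4],
    [0,0,-0.3],
    [0,0,-0.2],
    [0,0,0]
  ],
  "turn": [0.05,0.05,0,0,0,0,0,0,0,0]
}}

```text
clock: 14.15
eef_pos: [0.5209, -0.1578, 0.033]
orientation: [-0.005, 1.0, -0.01, -0.03]
wrist_force: [0.1, -0.2, -1.2]
gripper_width: 0.0398
```

Request:
{"method": "servo_tool", "body": {
  "linear": [
    [-0.03,-0.15,0],
    [-0.03,-0.1,-0.1],
    [0,0,-0.2],
    [0,0,-0.1],
    [0,0,0]
  ],
  "turn": [-0.1,0,0,0,0]
}}

```text
clock: 14.65
eef_pos: [0.5199, -0.1694, 0.0173]
orientation: [0.003, 1.0, -0.01, -0.028]
wrist_force: [0.3, -0.1, -0.6]
gripper_width: 0.0399
```

Request:
{"method": "servo_tool", "body": {
  "linear": [
    [0,0.06,-0.06],
    [0,0.0,-0.04],
    [0,0,0]
  ],
  "turn": [0,0,0]
}}

```text
clock: 14.95
eef_pos: [0.52, -0.1668, 0.0132]
orientation: [0.003, 1.0, -0.01, -0.028]
wrist_force: [1.4, 0.6, -1.6]
gripper_width: 0.04
```

Request:
{"method": "servo_tool", "body": {
  "linear": [
    [0,0,0],
    [0,0,0],
    [0,0,0],
    [0,0,0.2],
    [0,0,0.4],
    [0,0,0.5],
    [0,0,0.5],
    [0,0,0.5],
    [0,0,0.5],
    [0,0,0.5],
    [0,0,0.5],
    [0,0,0.4],
    [0,0,0]
  ],
  "turn": [0,0,0,0,0,0,0,0,0,0,0,0,0],
  "hand": 0.62
}}

```text
clock: 16.25
eef_pos: [0.5203, -0.1667, 0.1857]
orientation: [0.003, 1.0, -0.011, -0.025]
wrist_force: [0.6, 0.2, 0.9]
gripper_width: 0.0547
```

```bash
python3 - <<'E'
from h import *
s=st()
print(R.from_quat(s["orientation"]).as_matrix()[:,2])
m=camera_model("wrist");img=capture("wrist");cv2.imwrite("pics/w7.png",img)
img=capture("top");cv2.imwrite("pics/top2.png",img)
find(img,camera_model("top"))
E
```

```text
t16.2 [ 0.5203 -0.1667  0.1857] jawdir deg 89.7 w0.0547 j6 -1.85 F [0.6 0.2 0.9]
[-0.05067776 -0.02190223 -0.99847487]
body c [0.4151 0.2203] dims [0.0384 0.0851] heading mod180 31.6 px [223. 280.]
body c [0.4957 0.3679] dims [0.0393 0.0828] heading mod180 137.8 px [159. 243.]
```

View pics/w7.png

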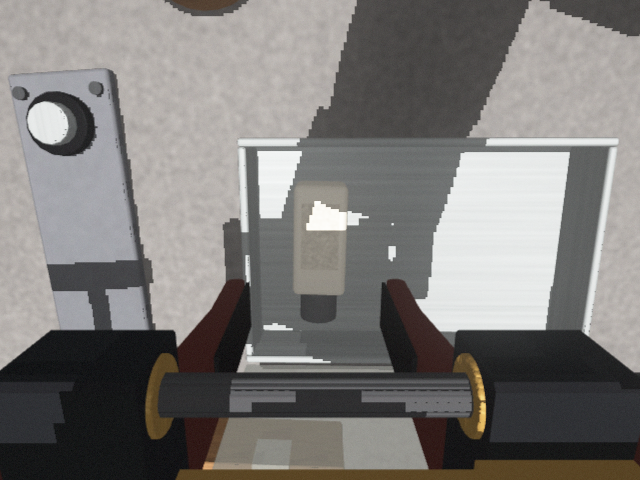

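View pics/top2.png

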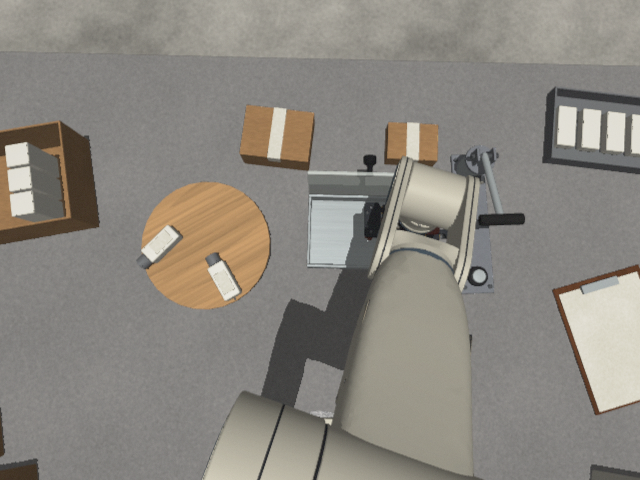

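Request:
{"method": "servo_tool", "body": {
  "linear": [
    [-0.05,0.5,0.1],
    [-0.05,0.9,0.1],
    [-0.05,0.9,0],
    [-0.05,0.9,0],
    [-0.05,0.9,0],
    [-0.05,0.9,0],
    [-0.05,0.9,0],
    [-0.05,0.9,0],
    [-0.05,0.9,0],
    [-0.05,0.9,0],
    [-0.05,0.9,0],
    [0,0.9,0],
    [0,0.9,0],
    [0,0.9,0],
    [0,0.7,0],
    [0,0.3,0],
    [0,0,0],
    [0,0,0]
  ],
  "turn": [-0.4,-0.5,-0.5,-0.5,-0.5,-0.5,-0.5,-0.5,-0.5,-0.5,0,0,0,0,0,0,0,0],
  "hand": 0.8
}}

```text
clock: 18.15
eef_pos: [0.4804, 0.3775, 0.1693]
orientation: [0.378, 0.925, -0.008, -0.043]
wrist_force: [0.0, -0.3, 0.4]
gripper_width: 0.0703
```

```bash
python3 - <<'E'
from h import *
s=st()
print(R.from_quat(s["orientation"]).as_matrix()[:,2])
m=camera_model("wrist");img=capture("wrist");cv2.imwrite("pics/w8.png",img)
find(img,m,box=(0,640,0,330))
E
```

```text
t18.1 [0.4804 0.3775 0.1693] jawdir deg 45.6 w0.0703 j6 -0.22 F [ 0.  -0.3  0.4]
[-0.08482119  0.0175341  -0.9962419 ]
body c [0.3935 0.2255] dims [0.0166 0.0873] heading mod180 47.2 px [ 64. 317.]
body c [0.4834 0.3809] dims [0.0363 0.0982] heading mod180 136.8 px [328. 252.]
body c [0.4409 0.4051] dims [0.189  0.3532] heading mod180 44.8 px [320. 164.]
```

View pics/w8.png

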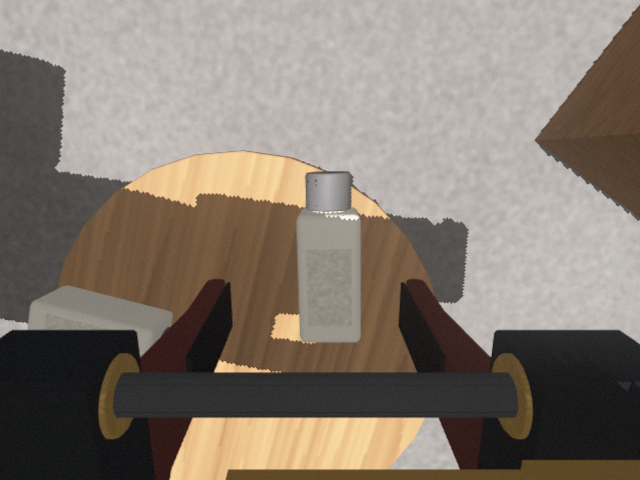

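The tool tilt has crept to about 5°. I'll try small moves to see which ones undo it.

Request:
{"method": "servo_tool", "body": {
  "linear": [
    [0,0,0.8],
    [0,0,0.8],
    [0,0,0],
    [0,0,0]
  ],
  "turn": [0,0,0,0]
}}

```text
clock: 18.6
eef_pos: [0.4801, 0.3705, 0.2335]
orientation: [0.381, 0.923, -0.01, -0.044]
wrist_force: [-0.0, -0.5, 0.3]
gripper_width: 0.0699
```

Request:
{"method": "servo_tool", "body": {
  "linear": [
    [-0.7,-0.6,0],
    [-0.7,-0.6,0],
    [0,0,0],
    [0,0,0]
  ],
  "turn": [0,0,0,0]
}}

```text
clock: 19.0
eef_pos: [0.4218, 0.3173, 0.23]
orientation: [0.383, 0.923, -0.012, -0.045]
wrist_force: [1.0, 0.5, -0.4]
gripper_width: 0.0702
```

```bash
cat >> h.py <<'E'
def tilt(q): print("tilt",R.from_quat(np.array(q)/np.linalg.norm(q)).as_matrix()[:2,2].round(4))
E
python3 - <<'E'
from h import *
s=st();tilt(s["orientation"])
E
```

```text
t19.0 [0.4218 0.3173 0.23  ] jawdir deg 45.0 w0.0702 j6 -0.23 F [ 1.   0.5 -0.4]
tilt [-0.092   0.0118]
```

Request:
{"method": "servo_tool", "body": {
  "linear": [
    [0.5,0.45,-0.4],
    [0.5,0.45,-0.4],
    [0.5,0.45,-0.4],
    [0,0,0],
    [0,0,0]
  ],
  "turn": [0,0,0,0,0]
}}

```text
clock: 19.5
eef_pos: [0.4867, 0.3734, 0.1779]
orientation: [0.384, 0.922, -0.012, -0.045]
wrist_force: [-0.4, 0.1, 0.3]
gripper_width: 0.0705
```

```bash
python3 - <<'E'
from h import *
s=st();tilt(s["orientation"])
m=camera_model("wrist");print(m);img=capture("wrist");cv2.imwrite("pics/w9.png",img)
cv2.imwrite("pics/top3.png",capture("top"))
find(cv2.imread("pics/top3.png"),camera_model("top"))
E
```

```text
t19.5 [0.4867 0.3734 0.1779] jawdir deg 44.9 w0.0705 j6 -0.21 F [-0.4  0.1  0.3]
tilt [-0.0917  0.0119]
{'fx': 421.12779321906584, 'fy': 421.12779321906584, 'cx': 315.1147945044151, 'cy': 238.735209474868, 'xyz': array([0.45021054, 0.42379955, 0.34427694]), 'rotation': array([-0.10276023, -0.01214748,  0.38302083,  0.91792582])}
body c [0.3736 0.4304] dims [0.0334 0.0968] heading mod180 4.3 px [128. 297.]
body c [0.497  0.4406] dims [0.0325 0.1274] heading mod180 32.5 px [127. 242.]
```

View pics/w9.png

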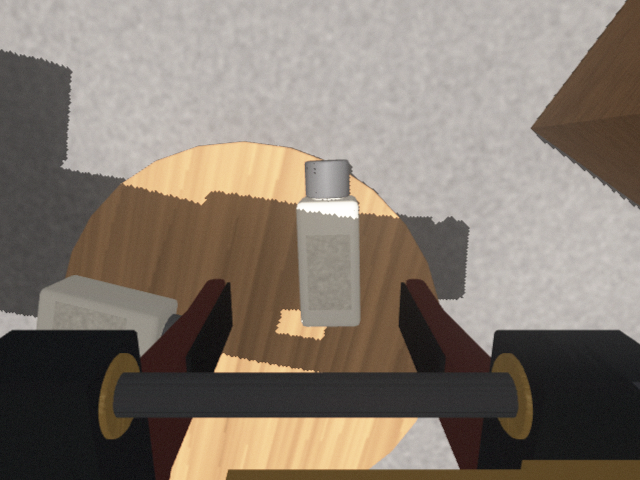

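```bash
python3 - <<'E'
from h import *
m=camera_model("wrist")
c=np.array([onz(m,*q,.082)[:2] for q in((297,199),(359,197),(359,325),(302,326))]);print(c.round(4),c.mean(0))
d=c[0]-c[3];d2=c[1]-c[2];print(np.degrees(np.arctan2(d[1],d[0])),np.degrees(np.arctan2(d2[1],d2[0])))
s=st()
E
```

```text
[[0.451  0.3852]
 [0.4774 0.4136]
 [0.5384 0.3549]
 [0.5128 0.327 ]] [0.4949065  0.37016383]
136.7395691918852 136.1478790329699
t19.6 [0.4863 0.3731 0.1786] jawdir deg 44.9 w0.0707 j6 -0.21 F [-0.1  0.2  1.3]
```

Request:
{"method": "servo_tool", "body": {
  "linear": [
    [0.1,-0.04,0],
    [0.1,-0.04,-0.2],
    [0,0,-0.4],
    [0,0,-0.4],
    [0,0,-0.4],
    [0,0,-0.3],
    [0,0,-0.1],
    [0,0,0]
  ],
  "turn": [0.1,0.1,0,0,0,0,0,0]
}}

```text
clock: 20.4
eef_pos: [0.4936, 0.3674, 0.1027]
orientation: [0.369, 0.928, -0.012, -0.044]
wrist_force: [-0.5, -0.4, -0.2]
gripper_width: 0.0704
```

Request:
{"method": "servo_tool", "body": {
  "linear": [
    [0.02,0.05,-0.2],
    [0.02,0.03,-0.35],
    [0,0.02,-0.35],
    [0,0.02,-0.3],
    [0,0,-0.15],
    [0,0,0]
  ],
  "turn": [0,0,0,0,0,0]
}}

```text
clock: 21.0
eef_pos: [0.4961, 0.3734, 0.0449]
orientation: [0.369, 0.928, -0.011, -0.043]
wrist_force: [-0.8, 0.2, 3.3]
gripper_width: 0.0704
```

Request:
{"method": "servo_tool", "body": {
  "linear": [
    [0,0,0.1],
    [0,0,0]
  ],
  "turn": [0,0]
}}

```text
clock: 21.2
eef_pos: [0.4962, 0.3734, 0.0491]
orientation: [0.369, 0.928, -0.011, -0.043]
wrist_force: [-0.3, 0.7, 0.3]
gripper_width: 0.0706
```

Request:
{"method": "servo_tool", "body": {
  "linear": [
    [0,0,0],
    [0,0,0],
    [0,0,0],
    [0,0,0],
    [0,0,0]
  ],
  "turn": [0,0,0,0,0],
  "hand": 0
}}

```text
clock: 21.7
eef_pos: [0.4968, 0.3735, 0.0508]
orientation: [0.369, 0.928, -0.01, -0.043]
wrist_force: [-0.3, 1.3, -0.0]
gripper_width: 0.041
```

Request:
{"method": "servo_tool", "body": {
  "linear": [
    [0,0,0.2],
    [0,0,0.4],
    [0,0,0.5],
    [0,0,0.5],
    [0,0,0.5],
    [0,0,0.5],
    [0,0,0.5],
    [0,0,0.5],
    [0,0,0]
  ],
  "turn": [0,0,0,0,0,0,0,0,0]
}}

```text
clock: 22.6
eef_pos: [0.496, 0.3732, 0.2084]
orientation: [0.369, 0.929, -0.009, -0.042]
wrist_force: [-0.3, 0.2, -2.0]
gripper_width: 0.0409
```

```bash
python3 - <<'E'
from h import *
s=st();tilt(s["orientation"])
m=camera_model("wrist");img=capture("wrist");cv2.imwrite("pics/w10.png",img)
E
```

```text
t22.6 [0.496  0.3732 0.2084] jawdir deg 46.8 w0.0409 j6 -0.25 F [-0.3  0.2 -2. ]
tilt [-0.0841  0.0141]
```

View pics/w10.png

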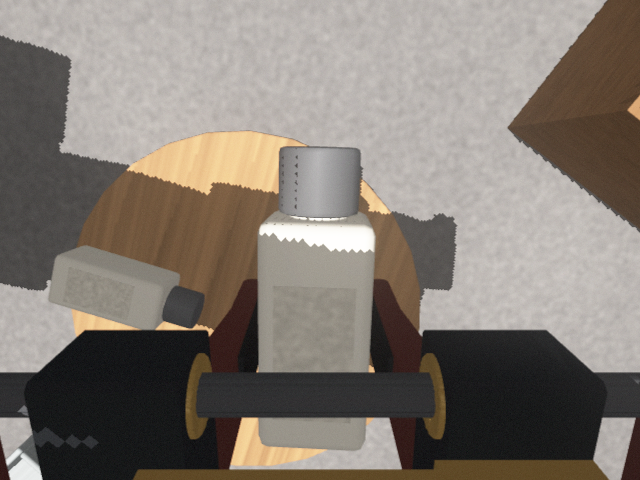

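Request:
{"method": "servo_tool", "body": {
  "linear": [
    [0.05,-0.3,0],
    [0.06,-0.6,0],
    [0.06,-0.6,0],
    [0.06,-0.6,0],
    [0.06,-0.6,0],
    [0.06,-0.6,0],
    [0.06,-0.6,0],
    [0.06,-0.6,0],
    [0.06,-0.6,0],
    [0.06,-0.6,0],
    [0.06,-0.6,0],
    [0.06,-0.6,0],
    [0.06,-0.6,0],
    [0.06,-0.6,0],
    [0.06,-0.6,0],
    [0.06,-0.6,0],
    [0.06,-0.6,0],
    [0.06,-0.6,0],
    [0.06,-0.5,0],
    [0,-0.2,0]
  ],
  "turn": [0.1,0.3,0.3,0.3,0.3,0.3,0.3,0.3,0.3,0.3,0.3,0.3,0.3,0.3,0.3,0.3,0.2,0.2,0,0]
}}

```text
clock: 24.65
eef_pos: [0.5251, -0.0943, 0.1877]
orientation: [-0.015, 0.998, -0.032, -0.049]
wrist_force: [0.9, 0.6, -1.0]
gripper_width: 0.0409
```

```bash
python3 - <<'E'
from h import *
s=st();tilt(s["orientation"])
m=camera_model("wrist");img=capture("wrist");cv2.imwrite("pics/w11.png",img)
E
```

```text
t24.6 [ 0.5251 -0.0943  0.1877] jawdir deg 91.9 w0.0409 j6 -1.71 F [ 0.9  0.6 -1. ]
tilt [-0.0971 -0.0645]
```

View pics/w11.png

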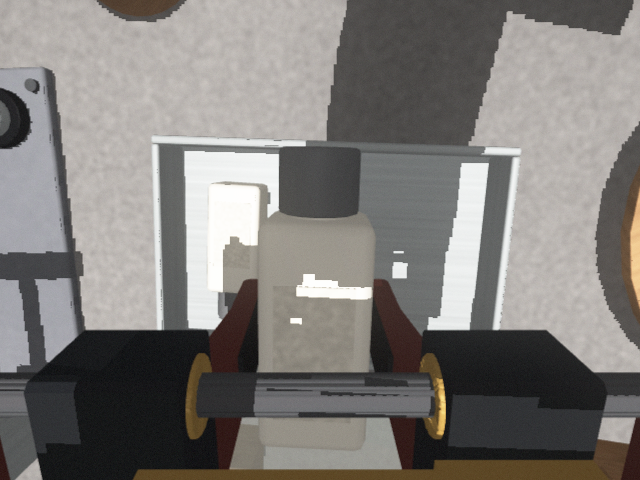

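Request:
{"method": "servo_tool", "body": {
  "linear": [
    [0.2,0,-0.2],
    [0.2,0,-0.4],
    [0.1,0,-0.4],
    [0,0,-0.4],
    [0,0,-0.4],
    [0,0,-0.4],
    [0,0,-0.4],
    [0,0,-0.4],
    [0,0,-0.3],
    [0,0,0]
  ],
  "turn": [-0.1,-0.1,0,0,0,0,0,0,0,0]
}}

```text
clock: 25.7
eef_pos: [0.5446, -0.0862, 0.0417]
orientation: [-0.001, 0.998, -0.03, -0.053]
wrist_force: [-0.3, 0.4, -1.5]
gripper_width: 0.0408
```

```bash
python3 - <<'E'
from h import *
s=st();tilt(s["orientation"])
E
```

```text
t25.7 [ 0.5446 -0.0862  0.0417] jawdir deg 90.3 w0.0408 j6 -1.64 F [-0.3  0.4 -1.5]
tilt [-0.1053 -0.0591]
```

Request:
{"method": "servo_tool", "body": {
  "linear": [
    [0.05,-0.12,0],
    [0.05,-0.09,-0.1],
    [0,0,-0.2],
    [0,0,-0.15],
    [0,0,0]
  ],
  "turn": [0,0,0,0,0]
}}

```text
clock: 26.2
eef_pos: [0.5506, -0.0951, 0.0235]
orientation: [-0.002, 0.998, -0.03, -0.051]
wrist_force: [-0.1, 0.4, -0.5]
gripper_width: 0.0408
```

Request:
{"method": "servo_tool", "body": {
  "linear": [
    [-0.04,0,-0.08],
    [0,0,-0.06],
    [0,0,0]
  ],
  "turn": [0,0,0]
}}

```text
clock: 26.5
eef_pos: [0.5489, -0.0952, 0.0177]
orientation: [-0.002, 0.998, -0.03, -0.051]
wrist_force: [0.2, -0.2, -0.9]
gripper_width: 0.0409
```

Request:
{"method": "servo_tool", "body": {
  "linear": [
    [0,0,0],
    [0,0,0],
    [0,0,0],
    [0,0,0.2],
    [0,0,0.4],
    [0,0,0.6],
    [0,0,0.8],
    [0,0,1],
    [0,0,1],
    [0,0,0.6],
    [0,0,0]
  ],
  "turn": [0,0,0,0,0,0,0,0,0,0,0],
  "hand": 0.62
}}

```text
clock: 27.6
eef_pos: [0.5486, -0.0949, 0.2179]
orientation: [-0.002, 0.998, -0.03, -0.048]
wrist_force: [0.5, -1.0, -0.3]
gripper_width: 0.0545
```

```bash
python3 - <<'E'
from h import *
s=st();tilt(s["orientation"])
m=camera_model("wrist");img=capture("wrist");cv2.imwrite("pics/w12.png",img)
img=capture("top");cv2.imwrite("pics/top4.png",img)
find(img,camera_model("top"))
E
```

```text
t27.6 [ 0.5486 -0.0949  0.2179] jawdir deg 90.4 w0.0545 j6 -1.69 F [ 0.5 -1.  -0.3]
tilt [-0.0965 -0.0601]
body c [0.4137 0.2225] dims [0.0383 0.0854] heading mod180 30.1 px [222. 281.]
```

View pics/w12.png

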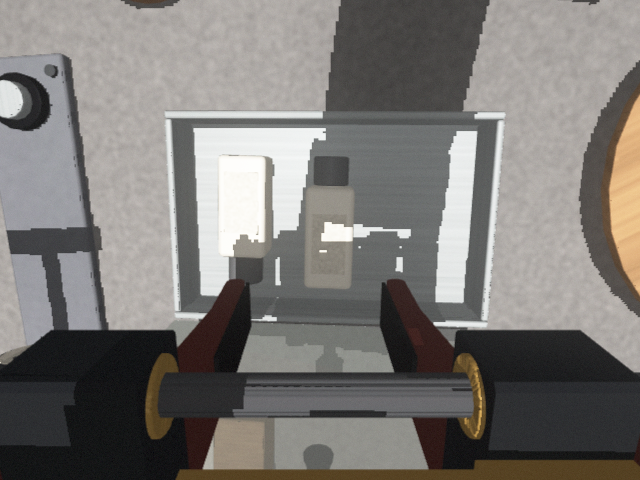

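View pics/top4.png

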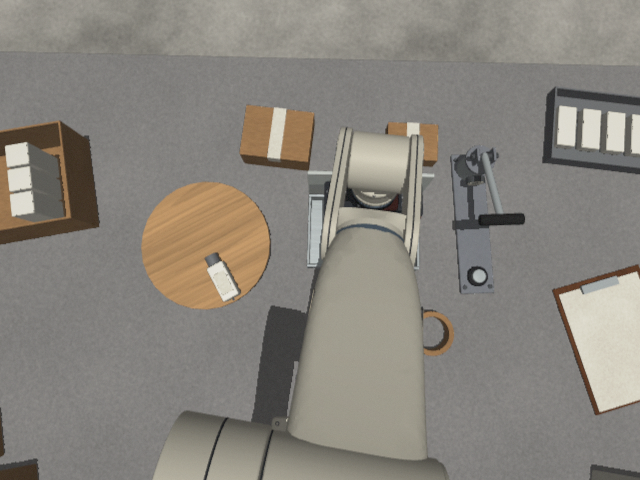

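Request:
{"method": "servo_tool", "body": {
  "linear": [
    [-0.1,0.3,0],
    [-0.2,0.5,0],
    [-0.2,0.5,0],
    [-0.2,0.5,0],
    [-0.2,0.5,0],
    [-0.2,0.5,0],
    [-0.2,0.5,0],
    [-0.2,0.5,0],
    [-0.2,0.5,0],
    [-0.2,0.5,0],
    [-0.2,0.5,0],
    [-0.2,0.5,0],
    [-0.2,0.5,0],
    [-0.2,0.5,0],
    [-0.2,0.5,0],
    [-0.2,0.4,0],
    [-0.1,0.2,0],
    [0,0,0]
  ],
  "turn": [0.1,0.2,0.25,0.25,0.25,0.25,0.25,0.25,0.25,0.25,0.25,0.25,0.25,0.2,0.2,0,0,0],
  "hand": 0.8
}}

```text
clock: 29.5
eef_pos: [0.3851, 0.2374, 0.1883]
orientation: [-0.275, 0.958, -0.046, -0.07]
wrist_force: [-0.3, -0.7, 0.0]
gripper_width: 0.0702
```

```bash
python3 - <<'E'
from h import *
s=st();tilt(s["orientation"])
m=camera_model("wrist");img=capture("wrist");cv2.imwrite("pics/w13.png",img)
E
```

```text
t29.5 [0.3851 0.2374 0.1883] jawdir deg 122.2 w0.0702 j6 -1.54 F [-0.3 -0.7  0. ]
tilt [-0.1081 -0.1258]
```

View pics/w13.png

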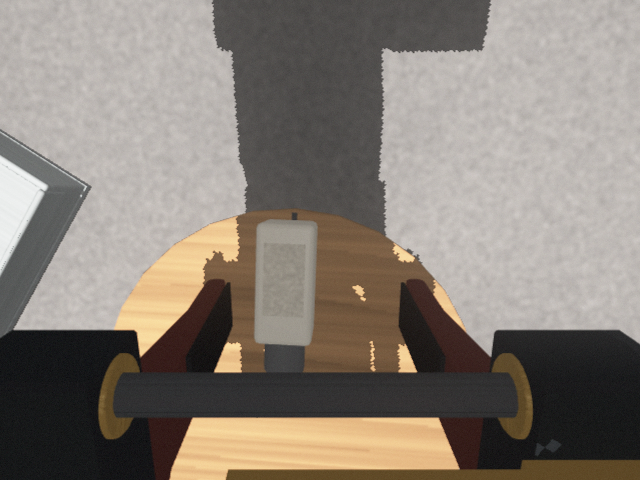

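Request:
{"method": "servo_tool", "body": {
  "linear": [
    [0,0,1],
    [0,0,1],
    [0,0,1],
    [0,0,1],
    [0,0,0]
  ],
  "turn": [0,0,0,0,0]
}}

```text
clock: 30.05
eef_pos: [0.3836, 0.2319, 0.351]
orientation: [-0.273, 0.958, -0.048, -0.074]
wrist_force: [0.8, -0.6, -0.3]
gripper_width: 0.0701
```

```bash
python3 - <<'E'
from h import *
s=st();tilt(s["orientation"])
E
```

```text
t30.1 [0.3836 0.2319 0.351 ] jawdir deg 122.1 w0.0701 j6 -1.56 F [ 0.8 -0.6 -0.3]
tilt [-0.1158 -0.1315]
```

Request:
{"method": "servo_tool", "body": {
  "linear": [
    [0,0,0],
    [0,0,0],
    [0,0,0],
    [0,0,0],
    [0,0,0]
  ],
  "turn": [-1,-1,-1,-1,0]
}}

```text
clock: 30.55
eef_pos: [0.3838, 0.228, 0.3486]
orientation: [0.027, 0.996, -0.024, -0.086]
wrist_force: [-0.2, 0.2, 0.0]
gripper_width: 0.0706
```

```bash
python3 - <<'E'
from h import *
s=st();tilt(s["orientation"])
E
```

```text
t30.6 [0.3838 0.228  0.3486] jawdir deg 87.2 w0.0706 j6 -1.04 F [-0.2  0.2  0. ]
tilt [-0.1719 -0.0441]
```

Request:
{"method": "servo_tool", "body": {
  "linear": [
    [0,0,0],
    [0,0,0],
    [0,0,0],
    [0,0,0],
    [0,0,0],
    [0,0,0],
    [0,0,0],
    [0,0,0],
    [0,0,0],
    [0,0,0],
    [0,0,0],
    [0,0,0],
    [0,0,0],
    [0,0,0],
    [0,0,0],
    [0,0,0],
    [0,0,0],
    [0,0,0]
  ],
  "turn": [-1,-1,-1,-1,-1,-1,-1,-1,-1,-1,-1,-1,-1,-1,-1,-1,-0.7,0]
}}

```text
clock: 32.35
eef_pos: [0.3803, 0.2171, 0.3339]
orientation: [0.954, 0.287, 0.069, -0.051]
wrist_force: [-0.5, 0.4, -0.4]
gripper_width: 0.0703
```

```bash
python3 - <<'E'
from h import *
s=st();tilt(s["orientation"])
E
```

```text
t32.4 [0.3803 0.2171 0.3339] jawdir deg -56.2 w0.0703 j6 1.38 F [-0.5  0.4 -0.4]
tilt [0.1032 0.1363]
```

Request:
{"method": "servo_tool", "body": {
  "linear": [
    [0.3,-0.9,0],
    [0.3,-0.9,0],
    [0.3,-0.9,0],
    [0.3,-0.9,0],
    [0.3,-0.9,0],
    [0.3,-0.9,0],
    [0.3,-0.9,0],
    [0.3,-0.9,0],
    [0,0,0]
  ],
  "turn": [0,0,0,0,0,0,0,0,0]
}}

```text
clock: 33.25
eef_pos: [0.4766, -0.0837, 0.3305]
orientation: [0.945, 0.316, 0.068, -0.05]
wrist_force: [-0.3, -0.1, -0.3]
gripper_width: 0.0703
```

```bash
python3 - <<'E'
from h import *
s=st();tilt(s["orientation"])
E
```

```text
t33.2 [ 0.4766 -0.0837  0.3305] jawdir deg -52.8 w0.0703 j6 0.56 F [-0.3 -0.1 -0.3]
tilt [0.0974 0.1373]
```

Request:
{"method": "servo_tool", "body": {
  "linear": [
    [-0.3,0.9,0],
    [-0.3,0.9,0],
    [-0.3,0.9,0],
    [-0.3,0.9,0],
    [-0.3,0.9,0],
    [-0.3,0.9,0],
    [-0.3,0.9,0],
    [-0.3,0.9,0],
    [0,0,0]
  ],
  "turn": [0,0,0,0,0,0,0,0,0]
}}

```text
clock: 34.15
eef_pos: [0.3712, 0.2126, 0.3263]
orientation: [0.939, 0.334, 0.066, -0.051]
wrist_force: [-0.3, 0.2, 0.5]
gripper_width: 0.0701
```

```bash
python3 - <<'E'
from h import *
s=st();tilt(s["orientation"])
E
```

```text
t34.1 [0.3712 0.2126 0.3263] jawdir deg -50.7 w0.0701 j6 1.27 F [-0.3  0.2  0.5]
tilt [0.0892 0.139 ]
```

Request:
{"method": "servo_tool", "body": {
  "linear": [
    [0.25,0.06,-0.5],
    [0.25,0.06,-0.8],
    [0.25,0.06,-0.8],
    [0.25,0.06,-0.8],
    [0,0,-0.5],
    [0,0,0]
  ],
  "turn": [-0.4,-0.4,-0.3,0,0,0]
}}

```text
clock: 34.75
eef_pos: [0.41, 0.2222, 0.1859]
orientation: [0.96, 0.266, 0.07, -0.044]
wrist_force: [-0.3, -0.5, -1.0]
gripper_width: 0.0701
```

```bash
python3 - <<'E'
from h import *
s=st();tilt(s["orientation"])
m=camera_model("wrist");img=capture("wrist");cv2.imwrite("pics/w14.png",img)
E
```

```text
t34.8 [0.41   0.2222 0.1859] jawdir deg -58.8 w0.0701 j6 1.39 F [-0.3 -0.5 -1. ]
tilt [0.1117 0.1216]
```

View pics/w14.png

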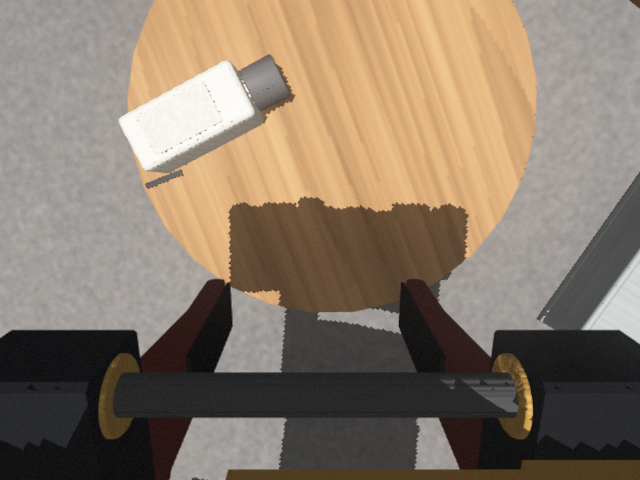

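The last bottle has moved: it is now at (192,115) in the wrist view. I measure it again.

```bash
python3 - <<'E'
from h import *
m=camera_model("wrist");img=cv2.imread("pics/w14.png")
find(img,m,box=(100,265,0,175))
c=np.array([onz(m,*q,.082)[:2] for q in((120,122),(232,62),(264,115),(150,170))]);print(c.round(4))
cap=onz(m,266,83,.062);print("cap",cap)
img=capture("top");cv2.imwrite("pics/top5.png",img);find(img,camera_model("top"))
img=capture("scene");cv2.imwrite("pics/scene5.png",img);find(img,camera_model("scene"),box=(355,520,260,420))
E
```

```text
body c [0.46  0.359] dims [0.105  0.1076] heading mod180 30.5 px [182.  87.]
[[0.421  0.3839]
 [0.4913 0.3388]
 [0.4734 0.3045]
 [0.404  0.3518]]
cap [0.4938107  0.31884363 0.062     ]
body c [0.3638 0.373 ] dims [0.0257 0.0779] heading mod180 9.4 px [153. 302.]
body c [0.377  0.2706] dims [0.1363 0.1624] heading mod180 103.8 px [200. 297.]
body c [0.4448 0.3471] dims [0.0392 0.0839] heading mod180 148.3 px [167. 266.]
body c [0.4456 0.3494] dims [0.0395 0.0928] heading mod180 147.8 px [485. 336.]
```

View pics/scene5.png

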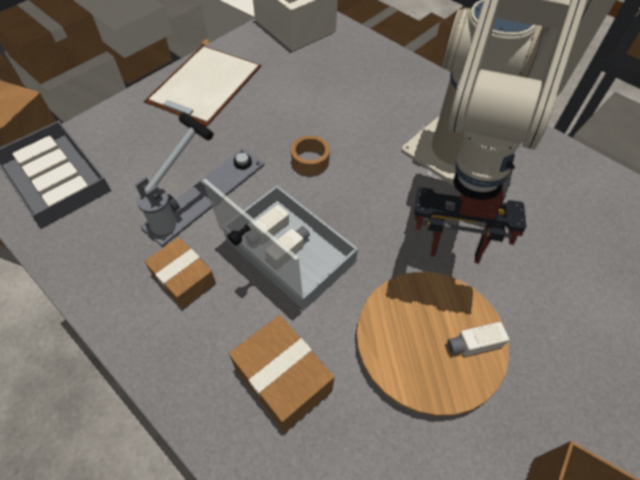

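Request:
{"method": "servo_tool", "body": {
  "linear": [
    [0.05,0.22,0.05],
    [0.05,0.22,0.05],
    [0.05,0.22,0.05],
    [0.05,0.22,0.05],
    [0.05,0.22,0.05],
    [0.05,0.22,0.05],
    [0.05,0.22,0.05],
    [0.05,0.22,0.05],
    [0.05,0.22,0],
    [0.05,0.22,0],
    [0.05,0.22,0],
    [0.05,0.22,0],
    [0.05,0.22,0],
    [0.05,0.15,0],
    [0,0,0]
  ],
  "turn": [0.6,1,1,1,1,1,1,1,1,1,1,1,1,0.6,0]
}}

```text
clock: 36.4
eef_pos: [0.4516, 0.352, 0.2358]
orientation: [0.296, 0.951, 0.023, -0.087]
wrist_force: [0.1, 0.8, 0.2]
gripper_width: 0.0705
```

```bash
python3 - <<'E'
from h import *
s=st();tilt(s["orientation"])
m=camera_model("wrist");img=capture("wrist");cv2.imwrite("pics/w15.png",img)
find(img,m,box=(0,640,0,330))
print(m)
E
```

```text
t36.4 [0.4516 0.352  0.2358] jawdir deg 55.5 w0.0705 j6 -0.49 F [0.1 0.8 0.2]
tilt [-0.1518  0.0952]
body c [0.3672 0.1593] dims [0.0405 0.0879] heading mod180 55.6 px [ 56. 304.]
body c [0.4419 0.3507] dims [0.0392 0.0755] heading mod180 147.8 px [308. 245.]
body c [0.3983 0.39  ] dims [0.2483 0.4719] heading mod180 55.4 px [320. 164.]
{'fx': 421.12779321906584, 'fy': 421.12779321906584, 'cx': 315.1147945044151, 'cy': 238.735209474868, 'xyz': array([0.41676075, 0.37775344, 0.40805797]), 'rotation': array([-0.04280642, -0.01842843,  0.46577926,  0.88367284])}
```

View pics/w15.png

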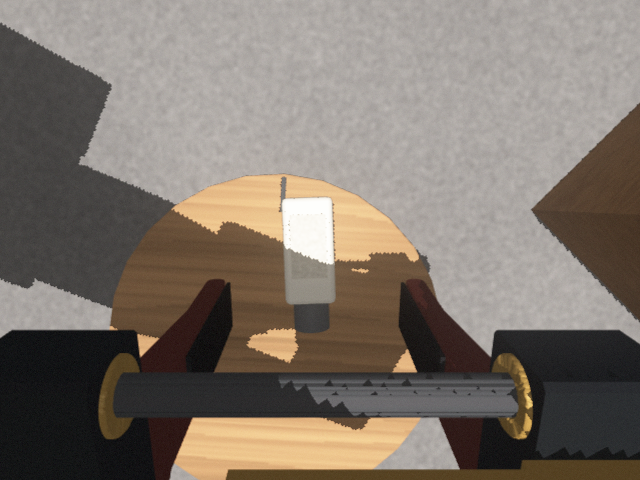

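```bash
python3 - <<'E'
from h import *
m=camera_model("wrist")
c=np.array([onz(m,*q,.082)[:2] for q in((283,199),(332,197),(335,302),(287,304))]);print(c.round(4),c.mean(0).round(4))
d=c[0]-c[3];d2=c[1]-c[2];print(np.degrees(np.arctan2(d[1],d[0])),np.degrees(np.arctan2(d2[1],d2[0])))
E
```

```text
[[0.4009 0.3553]
 [0.4211 0.3873]
 [0.4905 0.3427]
 [0.4703 0.3106]] [0.4457 0.349 ]
147.19843870895187 147.2683844636854
```

Request:
{"method": "servo_tool", "body": {
  "linear": [
    [-0.1,0,-0.4],
    [-0.1,0,-0.7],
    [0,0,-0.7],
    [0,0,-0.7],
    [0,0,-0.5],
    [0,0,0]
  ],
  "turn": [0.1,0.1,0,0,0,0]
}}

```text
clock: 37.05
eef_pos: [0.4447, 0.3501, 0.1198]
orientation: [0.289, 0.953, 0.027, -0.083]
wrist_force: [1.1, -0.4, -0.1]
gripper_width: 0.0702
```

Request:
{"method": "servo_tool", "body": {
  "linear": [
    [-0.03,0,-0.3],
    [0,0,-0.4],
    [0,0,-0.4],
    [0,0,-0.3],
    [0,0,-0.2],
    [0,0,0]
  ],
  "turn": [0,0,0,0,0,0]
}}

```text
clock: 37.65
eef_pos: [0.4457, 0.3507, 0.0557]
orientation: [0.291, 0.953, 0.029, -0.081]
wrist_force: [-0.2, 0.4, 0.3]
gripper_width: 0.0705
```

Request:
{"method": "servo_tool", "body": {
  "linear": [
    [-0.06,0,-0.14],
    [0,0,0]
  ],
  "turn": [0,0]
}}

```text
clock: 37.85
eef_pos: [0.4434, 0.3509, 0.05]
orientation: [0.291, 0.953, 0.03, -0.081]
wrist_force: [-0.2, -0.1, 0.2]
gripper_width: 0.07
```

Request:
{"method": "servo_tool", "body": {
  "linear": [
    [0,0,0],
    [0,0,0],
    [0,0,0],
    [0,0,0],
    [0,0,0]
  ],
  "turn": [0,0,0,0,0],
  "hand": 0
}}

```text
clock: 38.35
eef_pos: [0.4442, 0.3516, 0.0514]
orientation: [0.29, 0.953, 0.031, -0.08]
wrist_force: [0.2, 0.5, -1.2]
gripper_width: 0.0398
```

Request:
{"method": "servo_tool", "body": {
  "linear": [
    [0,0,0.2],
    [0,0,0.5],
    [0,0,0.7],
    [0,0,0.7],
    [0,0,0.7],
    [0,0,0.5],
    [0,0,0]
  ],
  "turn": [0,0,0,0,0,0,0]
}}

```text
clock: 39.05
eef_pos: [0.4424, 0.3501, 0.1895]
orientation: [0.291, 0.953, 0.029, -0.08]
wrist_force: [-0.6, 0.6, -0.8]
gripper_width: 0.0401
```

```bash
python3 - <<'E'
from h import *
s=st();tilt(s["orientation"])
m=camera_model("wrist");img=capture("wrist");cv2.imwrite("pics/w16.png",img)
E
```

```text
t39.0 [0.4424 0.3501 0.1895] jawdir deg 56.0 w0.0401 j6 -0.52 F [-0.6  0.6 -0.8]
tilt [-0.1363  0.1026]
```

View pics/w16.png

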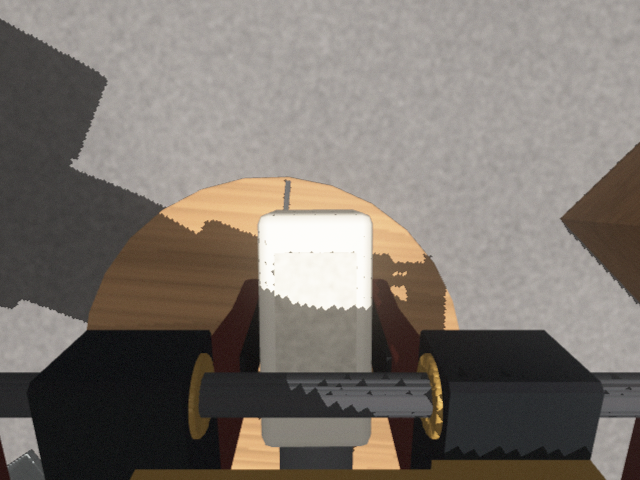

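Request:
{"method": "servo_tool", "body": {
  "linear": [
    [0.1,-0.3,0.1],
    [0.14,-0.5,0.05],
    [0.14,-0.5,0.05],
    [0.14,-0.5,0.05],
    [0.14,-0.5,0.05],
    [0.14,-0.5,0.05],
    [0.14,-0.5,0.05],
    [0.14,-0.5,0.05],
    [0.14,-0.5,0.05],
    [0.14,-0.5,0.05],
    [0.14,-0.5,0.05],
    [0.14,-0.5,0.05],
    [0.14,-0.5,0.05],
    [0.14,-0.5,0.05],
    [0.14,-0.5,0.05],
    [0.14,-0.5,0.05],
    [0.14,-0.5,0.05],
    [0.14,-0.5,0],
    [0,-0.3,0],
    [0,0,0]
  ],
  "turn": [-0.6,-1,-1,-1,-1,-1,-1,-1,-1,-1,-1,-1,-1,-1,-1,-1,-0.9,0,0,0]
}}

```text
clock: 41.1
eef_pos: [0.5238, -0.0325, 0.1957]
orientation: [0.997, 0.027, 0.072, -0.013]
wrist_force: [0.2, -0.5, -1.6]
gripper_width: 0.0399
```

```bash
python3 - <<'E'
from h import *
s=st();tilt(s["orientation"])
m=camera_model("wrist");img=capture("wrist");cv2.imwrite("pics/w17.png",img)
img=capture("scene");cv2.imwrite("pics/scene6.png",img)
E
```

```text
t41.1 [ 0.5238 -0.0325  0.1957] jawdir deg -86.8 w0.0399 j6 1.36 F [ 0.2 -0.5 -1.6]
tilt [0.1419 0.0301]
```

View pics/w17.png

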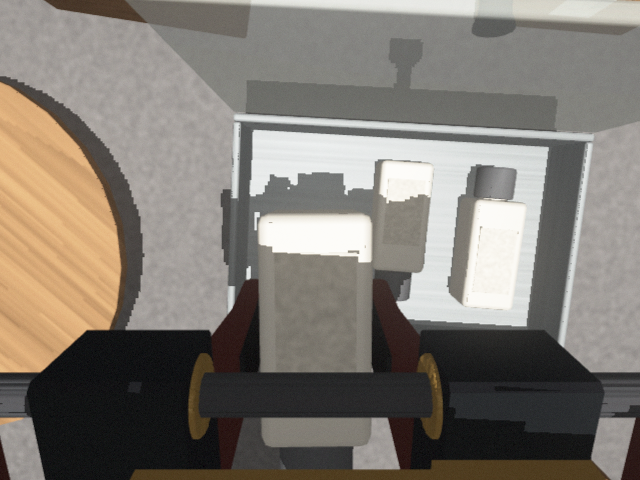

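View pics/scene6.png

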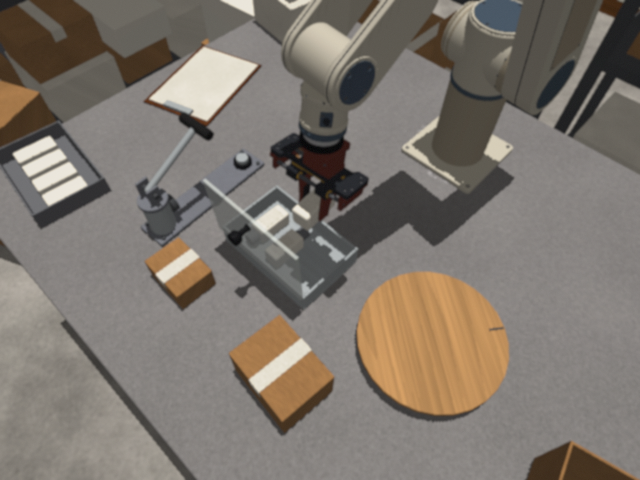

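Request:
{"method": "servo_tool", "body": {
  "linear": [
    [0.2,0.1,-0.2],
    [0.2,0.1,-0.5],
    [0.2,0,-0.5],
    [0,0,-0.5],
    [0,0,-0.5],
    [0,0,-0.5],
    [0,0,-0.5],
    [0,0,-0.3],
    [0,0,0]
  ],
  "turn": [-0.2,-0.17,0,0,0,0,0,0,0]
}}

```text
clock: 42.1
eef_pos: [0.547, -0.0151, 0.0509]
orientation: [0.997, 0.003, 0.072, -0.012]
wrist_force: [-0.6, -0.1, -0.5]
gripper_width: 0.0399
```

```bash
python3 - <<'E'
from h import *
s=st();tilt(s["orientation"])
E
```

```text
t42.1 [ 0.547  -0.0151  0.0509] jawdir deg -89.5 w0.0399 j6 1.43 F [-0.6 -0.1 -0.5]
tilt [0.1442 0.025 ]
```

Request:
{"method": "servo_tool", "body": {
  "linear": [
    [0.04,-0.12,0],
    [0.04,-0.06,-0.2],
    [0,0,-0.25],
    [0,0,-0.2],
    [0,0,-0.05],
    [0,0,0]
  ],
  "turn": [0,0,0,0,0,0]
}}

```text
clock: 42.7
eef_pos: [0.5526, -0.0227, 0.0231]
orientation: [0.997, 0.003, 0.075, -0.012]
wrist_force: [-0.1, 0.4, -1.1]
gripper_width: 0.0404
```

Request:
{"method": "servo_tool", "body": {
  "linear": [
    [-0.04,0,-0.08],
    [0,0,-0.04],
    [0,0,0]
  ],
  "turn": [0,0,0]
}}

```text
clock: 43.0
eef_pos: [0.5509, -0.0227, 0.0181]
orientation: [0.997, 0.003, 0.075, -0.012]
wrist_force: [0.2, 0.5, -1.8]
gripper_width: 0.0401
```

Request:
{"method": "servo_tool", "body": {
  "linear": [
    [0,0,0],
    [0,0,0],
    [0,0,0],
    [-0.03,0,0.2],
    [-0.05,0,0.4],
    [-0.08,0,0.6],
    [-0.08,0,0.8],
    [-0.05,0,0.8],
    [0,0,0.8],
    [0,0,0.8],
    [0,0,0.5],
    [0,0,0]
  ],
  "turn": [0,0,0,0,0,0,0,0,0,0,0,0],
  "hand": 0.62
}}

```text
clock: 44.2
eef_pos: [0.5376, -0.0228, 0.2271]
orientation: [0.997, 0.003, 0.077, -0.012]
wrist_force: [-0.2, 0.9, -0.9]
gripper_width: 0.0545
```

```bash
python3 - <<'E'
from h import *
s=st();tilt(s["orientation"])
m=camera_model("wrist");img=capture("wrist");cv2.imwrite("pics/w18.png",img)
E
```

```text
t44.2 [ 0.5376 -0.0228  0.2271] jawdir deg -89.5 w0.0545 j6 1.45 F [-0.2  0.9 -0.9]
tilt [0.1531 0.0238]
```

View pics/w18.png

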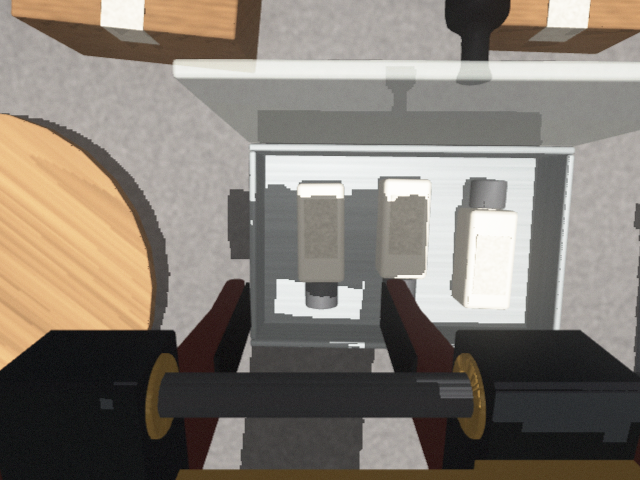

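Request:
{"method": "servo_tool", "body": {
  "linear": [
    [0,-0.3,0.8],
    [0.2,-0.3,0.5],
    [0.6,-0.4,0],
    [0.7,-0.4,0],
    [0.7,-0.3,0],
    [0.7,0,0],
    [0.4,0,0],
    [0,0,0]
  ],
  "turn": [0,0,0,0,0,0,0,0]
}}

```text
clock: 45.05
eef_pos: [0.6661, -0.0929, 0.267]
orientation: [0.998, 0.003, 0.067, -0.013]
wrist_force: [-0.5, -0.0, -0.8]
gripper_width: 0.0544
```

```bash
python3 - <<'E'
from h import *
s=st();tilt(s["orientation"])
m=camera_model("wrist");img=capture("wrist");cv2.imwrite("pics/w19.png",img)
print(proj(m,(.668,-.0944,.191)))
E
```

```text
t45.0 [ 0.6661 -0.0929  0.267 ] jawdir deg -89.5 w0.0544 j6 1.36 F [-0.5 -0.  -0.8]
tilt [0.1337 0.0262]
(np.float64(320.8851039152482), np.float64(264.56674435152365))
```

View pics/w19.png

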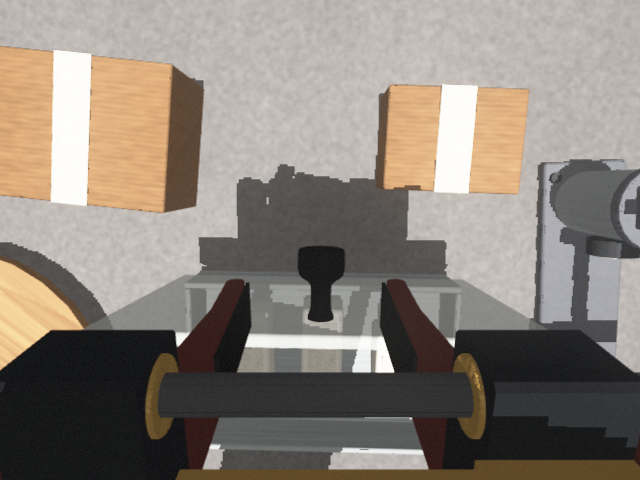

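The wrist view puts the knob head at (321,260), which matches the prediction. I descend onto it.

Request:
{"method": "servo_tool", "body": {
  "linear": [
    [0.1,-0.03,-0.3],
    [0.02,0,-0.6],
    [0,0,-0.6],
    [0,0,-0.5],
    [0,0,-0.3],
    [0,0,0]
  ],
  "turn": [0,0,0,0,0,0]
}}

```text
clock: 45.7
eef_pos: [0.6625, -0.093, 0.1657]
orientation: [0.998, 0.003, 0.063, -0.014]
wrist_force: [0.6, 0.3, -0.0]
gripper_width: 0.0545
```

```bash
python3 - <<'E'
from h import *
s=st();tilt(s["orientation"])
E
```

```text
t45.7 [ 0.6625 -0.093   0.1657] jawdir deg -89.5 w0.0545 j6 1.34 F [ 0.6  0.3 -0. ]
tilt [0.1247 0.0275]
```

Request:
{"method": "servo_tool", "body": {
  "linear": [
    [0.2,-0.02,0.13],
    [0,0,0]
  ],
  "turn": [0,0]
}}

```text
clock: 45.9
eef_pos: [0.671, -0.0939, 0.172]
orientation: [0.998, 0.003, 0.063, -0.014]
wrist_force: [0.4, -1.4, 0.1]
gripper_width: 0.0543
```

Request:
{"method": "servo_tool", "body": {
  "linear": [
    [0,0,0],
    [0,0,0],
    [0,0,0],
    [0,0,0]
  ],
  "turn": [0,0,0,0],
  "hand": 0
}}

```text
clock: 46.3
eef_pos: [0.673, -0.094, 0.1754]
orientation: [0.998, 0.003, 0.065, -0.013]
wrist_force: [1.7, -0.2, -2.8]
gripper_width: 0.0271
```

Request:
{"method": "servo_tool", "body": {
  "linear": [
    [-0.35,0,0.09],
    [-0.36,0,0.06],
    [-0.36,0,0.03],
    [-0.36,0,0],
    [-0.36,0,-0.04],
    [-0.36,0,-0.08],
    [-0.35,0,-0.12]
  ],
  "turn": [0,0,0,0,0,0,0]
}}

```text
clock: 47.0
eef_pos: [0.5733, -0.0936, 0.1753]
orientation: [0.997, 0.003, 0.072, -0.013]
wrist_force: [4.3, 1.2, -6.3]
gripper_width: 0.0266
```

```bash
cat >> h.py <<'E'
def lid(s,off=(0,0)):
    z=R.from_quat(s["orientation"]).as_matrix()[:,2];g=s["eef_pos"]-.019*z
    d=np.array([.620-g[0],g[2]-.055]);print("grasp",g.round(4),"theta",round(np.arctan2(d[1],d[0])-.298,3),"r",np.linalg.norm(d).round(4))
E
python3 - <<'E'
from h import *
s=st();tilt(s["orientation"]);lid(s)
E
```

```text
t47.0 [ 0.5733 -0.0936  0.1753] jawdir deg -89.5 w0.0266 j6 1.30 F [ 4.3  1.2 -6.3]
tilt [0.1434 0.0259]
grasp [ 0.5706 -0.0941  0.1941] theta 0.931 r 0.1476
```

Request:
{"method": "servo_tool", "body": {
  "linear": [
    [-0.34,0,-0.15],
    [-0.32,0,-0.18],
    [-0.3,0,-0.21],
    [-0.28,0,-0.24],
    [-0.25,0,-0.27],
    [-0.22,0,-0.29]
  ],
  "turn": [0,0,0,0,0,0]
}}

```text
clock: 47.6
eef_pos: [0.5043, -0.0934, 0.1241]
orientation: [0.997, 0.003, 0.079, -0.012]
wrist_force: [3.6, 2.2, -0.5]
gripper_width: 0.0268
```

```bash
python3 - <<'E'
from h import *
s=st();tilt(s["orientation"]);lid(s)
E
```

```text
t47.6 [ 0.5043 -0.0934  0.1241] jawdir deg -89.5 w0.0268 j6 1.23 F [ 3.6  2.2 -0.5]
tilt [0.1575 0.0241]
grasp [ 0.5013 -0.0939  0.1429] theta 0.339 r 0.1477
```

Request:
{"method": "servo_tool", "body": {
  "linear": [
    [-0.19,0,-0.31],
    [-0.16,0,-0.32],
    [-0.12,0,-0.34],
    [-0.05,0,-0.2],
    [0,0,-0.05]
  ],
  "turn": [0,0,0,0,0]
}}

```text
clock: 48.1
eef_pos: [0.4823, -0.0933, 0.0779]
orientation: [0.997, 0.003, 0.083, -0.011]
wrist_force: [-10.9, 3.0, 39.7]
gripper_width: 0.0267
```

```bash
python3 - <<'E'
from h import *
s=st();tilt(s["orientation"]);lid(s)
E
```

```text
t48.1 [ 0.4823 -0.0933  0.0779] jawdir deg -89.6 w0.0267 j6 1.18 F [-10.9   3.   39.7]
tilt [0.1644 0.023 ]
grasp [ 0.4792 -0.0938  0.0966] theta -0.011 r 0.1469
```

Request:
{"method": "servo_tool", "body": {
  "linear": [
    [0,0,0],
    [0,0,0],
    [0,0,0],
    [0,0,0],
    [0,0,0.2],
    [0,0,0.5],
    [0,0,0.8],
    [0,0,0.8],
    [0,0,0.8],
    [0,0,0.8],
    [0,0,0.5],
    [0,0,0]
  ],
  "turn": [0,0,0,0,0,0,0,0,0,0,0,0],
  "hand": 0.6
}}

```text
clock: 49.3
eef_pos: [0.4782, -0.093, 0.2637]
orientation: [0.997, 0.003, 0.081, -0.011]
wrist_force: [1.1, -0.5, -1.4]
gripper_width: 0.0527
```

```bash
python3 - <<'E'
from h import *
s=st();tilt(s["orientation"]);lid(s)
cv2.imwrite("pics/scene7.png",capture("scene"))
E
```

```text
t49.3 [ 0.4782 -0.093   0.2637] jawdir deg -89.6 w0.0527 j6 1.27 F [ 1.1 -0.5 -1.4]
tilt [0.1606 0.0226]
grasp [ 0.4751 -0.0934  0.2825] theta 0.706 r 0.2697
```

View pics/scene7.png

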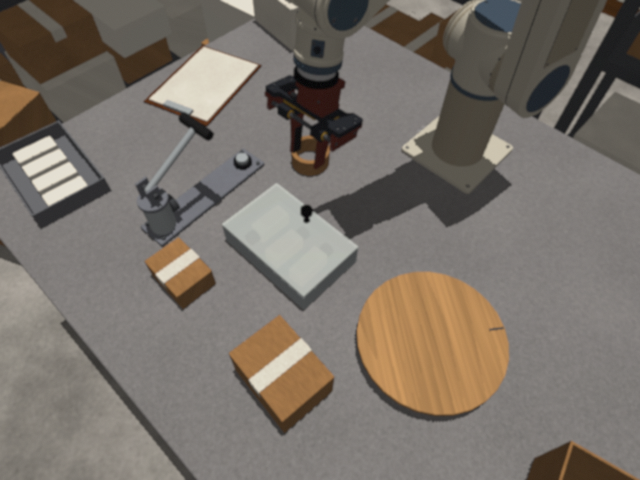

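Request:
{"method": "servo_tool", "body": {
  "linear": [
    [0.1,-0.5,0],
    [0.2,-0.85,0.05],
    [0.2,-0.85,0.05],
    [0.2,-0.85,0.05],
    [0.2,-0.85,0.05],
    [0.2,-0.85,0.05],
    [0.2,-0.85,0.05],
    [0.2,-0.6,0],
    [0,-0.2,0],
    [0,0,0]
  ],
  "turn": [0,0,0,0,0,0,0,0,0,0],
  "hand": 0
}}

```text
clock: 50.35
eef_pos: [0.5299, -0.3543, 0.257]
orientation: [0.997, 0.003, 0.068, -0.018]
wrist_force: [0.6, 1.3, -0.3]
gripper_width: -0.0
```

```bash
python3 - <<'E'
from h import *
s=st();tilt(s["orientation"])
m=camera_model("wrist");cv2.imwrite("pics/w20.png",capture("wrist"));print(proj(m,(.545,-.363,.214)))
E
```

```text
t50.4 [ 0.5299 -0.3543  0.257 ] jawdir deg -89.5 w-0.0000 j6 0.84 F [ 0.6  1.3 -0.3]
tilt [0.1365 0.0364]
(np.float64(335.4414259029999), np.float64(252.64166414858985))
```

View pics/w20.png

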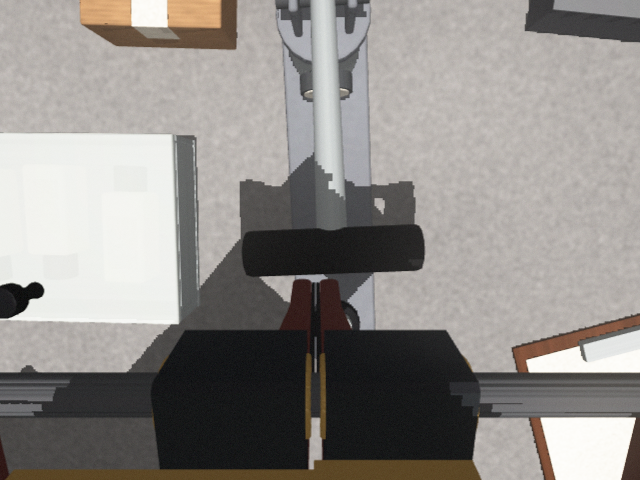

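Request:
{"method": "servo_tool", "body": {
  "linear": [
    [0.2,-0.12,-0.1],
    [0.17,-0.1,-0.2],
    [-0.05,0,-0.4],
    [-0.15,0,-0.5],
    [-0.1,0,-0.5],
    [-0.05,0,-0.5],
    [0,0,-0.5],
    [0.05,0,-0.5],
    [0.1,0,-0.4],
    [0,0,0]
  ],
  "turn": [0,0,0,0,0,0,0,0,0,0]
}}

```text
clock: 51.4
eef_pos: [0.5358, -0.3583, 0.1087]
orientation: [0.998, 0.009, 0.065, -0.016]
wrist_force: [-3.5, -2.5, 9.4]
gripper_width: 0.0002
```

```bash
python3 - <<'E'
from h import *
s=st();tilt(s["orientation"])
E
```

```text
t51.4 [ 0.5358 -0.3583  0.1087] jawdir deg -88.8 w0.0002 j6 0.79 F [-3.5 -2.5  9.4]
tilt [0.1295 0.033 ]
```

Request:
{"method": "servo_tool", "body": {
  "linear": [
    [0.04,0,-0.2],
    [0,0,-0.2],
    [0,0,-0.2]
  ],
  "turn": [0,0,0]
}}

```text
clock: 51.7
eef_pos: [0.5392, -0.3586, 0.0969]
orientation: [0.998, 0.012, 0.066, -0.015]
wrist_force: [-36.2, 13.0, 88.3]
gripper_width: 0.0005
```

Request:
{"method": "servo_tool", "body": {
  "linear": [
    [0,0,0.2],
    [-0.1,0,0.5],
    [0,0,0.6],
    [0.05,0,0.6],
    [0.1,0,0.6],
    [0.1,0,0.6],
    [0.1,0,0.5],
    [0,0,0],
    [0,0,0],
    [0,0,0]
  ],
  "turn": [0,0,0,0,0,0,0,0,0,0]
}}

```text
clock: 52.7
eef_pos: [0.5562, -0.3556, 0.2561]
orientation: [0.997, 0.016, 0.073, -0.01]
wrist_force: [-0.2, -1.0, -0.2]
gripper_width: 0.0008
```

```bash
python3 - <<'E'
from h import *
s=st();tilt(s["orientation"])
m=camera_model("wrist");img=capture("wrist")
sc=capture("scene");cv2.imwrite("pics/c1.png",np.hstack([cv2.resize(img,(400,300)),cv2.resize(sc,(400,300))]))
E
```

```text
t52.7 [ 0.5562 -0.3556  0.2561] jawdir deg -88.1 w0.0008 j6 0.85 F [-0.2 -1.  -0.2]
tilt [0.1453 0.0228]
```

View pics/c1.png

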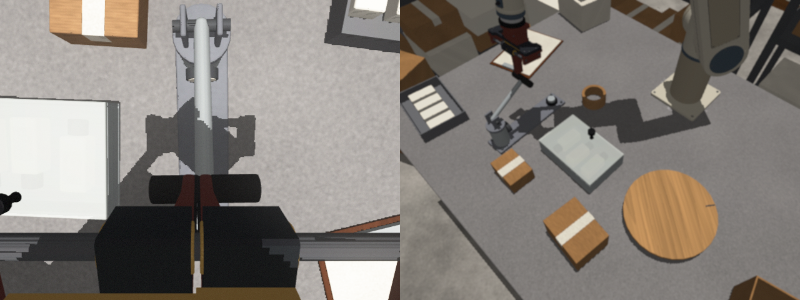

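Request:
{"method": "servo_tool", "body": {
  "linear": [
    [-0.1,-0.08,-0.2],
    [-0.1,-0.05,-0.4],
    [-0.1,0,-0.5],
    [-0.1,0,-0.5],
    [-0.05,0,-0.5],
    [-0.05,0,-0.5],
    [0,0,-0.5],
    [0.05,0,-0.4],
    [0.05,0,-0.25],
    [0,0,-0.05],
    [0,0,0]
  ],
  "turn": [0,0,0,0,0,0,0,0,0,0,0]
}}

```text
clock: 53.9
eef_pos: [0.5339, -0.3629, 0.1008]
orientation: [0.997, 0.014, 0.072, -0.012]
wrist_force: [-6.2, 3.9, 15.3]
gripper_width: 0.0007
```

Request:
{"method": "servo_tool", "body": {
  "linear": [
    [0,0,-0.12],
    [0,0,-0.05]
  ],
  "turn": [0,0]
}}

```text
clock: 54.1
eef_pos: [0.5341, -0.363, 0.0999]
orientation: [0.997, 0.014, 0.073, -0.012]
wrist_force: [-9.9, 7.4, 27.8]
gripper_width: 0.0001
```

Request:
{"method": "servo_tool", "body": {
  "linear": [
    [0,0,0.2],
    [-0.05,0,0.5],
    [0,0,0.6],
    [0,0,0.6],
    [0.05,0,0.6],
    [0.05,0,0.6],
    [0.05,0,0.5],
    [0,0,0],
    [0,0,0],
    [0,0,0]
  ],
  "turn": [0,0,0,0,0,0,0,0,0,0]
}}

```text
clock: 55.1
eef_pos: [0.5335, -0.3649, 0.2437]
orientation: [0.997, 0.012, 0.073, -0.013]
wrist_force: [-0.7, 0.2, 0.1]
gripper_width: 0.0006
```

Request:
{"method": "servo_tool", "body": {
  "linear": [
    [0.25,0,-0.1],
    [0,0,-0.3],
    [-0.1,0,-0.5],
    [-0.1,0,-0.5],
    [-0.05,0,-0.5],
    [-0.05,0,-0.5],
    [0,0,-0.5],
    [0.05,0,-0.35],
    [0.05,0,-0.25],
    [0,0,-0.15],
    [0,0,-0.1]
  ],
  "turn": [0,0,0,0,0,0,0,0,0,0,0]
}}

```text
clock: 56.2
eef_pos: [0.5342, -0.3658, 0.0978]
orientation: [0.997, 0.014, 0.071, -0.014]
wrist_force: [-24.3, 10.7, 55.9]
gripper_width: 0.0007
```

Request:
{"method": "servo_tool", "body": {
  "linear": [
    [0,0,0.2],
    [-0.05,0,0.5],
    [0,0,0.6],
    [0,0,0.6],
    [0.1,0,0.6],
    [0.1,0,0.6],
    [0.05,0,0.5],
    [0,0,0],
    [0,0,0],
    [0,0,0]
  ],
  "turn": [0,0,0,0,0,0,0,0,0,0]
}}

```text
clock: 57.2
eef_pos: [0.5416, -0.3653, 0.2408]
orientation: [0.997, 0.014, 0.07, -0.014]
wrist_force: [-0.1, 0.1, 0.3]
gripper_width: 0.0005
```

Request:
{"method": "servo_tool", "body": {
  "linear": [
    [0.1,0.05,-0.1],
    [0,0,-0.4],
    [-0.1,0,-0.5],
    [-0.1,0,-0.5],
    [-0.05,0,-0.5],
    [-0.05,0,-0.5],
    [0,0,-0.5],
    [0.05,0,-0.35],
    [0.05,0,-0.25],
    [0,0,-0.1]
  ],
  "turn": [0,0,0,0,0,0,0,0,0,0]
}}

```text
clock: 58.2
eef_pos: [0.5361, -0.3642, 0.0972]
orientation: [0.997, 0.015, 0.069, -0.014]
wrist_force: [-28.9, 14.0, 68.1]
gripper_width: 0.0006
```

Fourth stroke down on the stop. I go up and add a fifth for margin.

Request:
{"method": "servo_tool", "body": {
  "linear": [
    [0,0,0.2],
    [-0.05,0,0.5],
    [0,0,0.6],
    [0,0,0.6],
    [0.1,0,0.6],
    [0.1,0,0.6],
    [0.05,0,0.6],
    [0,0,0],
    [0,0,0],
    [0,0,0]
  ],
  "turn": [0,0,0,0,0,0,0,0,0,0]
}}

```text
clock: 59.2
eef_pos: [0.5438, -0.3637, 0.2479]
orientation: [0.997, 0.014, 0.069, -0.014]
wrist_force: [-0.7, -0.3, -0.5]
gripper_width: 0.0006
```

Request:
{"method": "servo_tool", "body": {
  "linear": [
    [0.1,0.05,-0.15],
    [0,0,-0.45],
    [-0.1,0,-0.5],
    [-0.1,0,-0.5],
    [-0.05,0,-0.5],
    [-0.05,0,-0.5],
    [0,0,-0.5],
    [0.05,0,-0.35],
    [0.05,0,-0.25],
    [0,0,-0.1]
  ],
  "turn": [0,0,0,0,0,0,0,0,0,0]
}}

```text
clock: 60.2
eef_pos: [0.5384, -0.3622, 0.0975]
orientation: [0.998, 0.014, 0.067, -0.015]
wrist_force: [-30.1, 12.8, 70.5]
gripper_width: 0.0006
```

Request:
{"method": "servo_tool", "body": {
  "linear": [
    [0,0,0.2],
    [-0.05,0,0.5],
    [0,0,0.6],
    [0,0,0.6],
    [0,0,0.6],
    [0,0,0.6],
    [0,0,0.7],
    [0,0,0.4],
    [0,0,0],
    [0,0,0]
  ],
  "turn": [0,0,0,0,0,0,0,0,0,0]
}}

```text
clock: 61.2
eef_pos: [0.5357, -0.3613, 0.2671]
orientation: [0.998, 0.014, 0.067, -0.015]
wrist_force: [-1.1, -0.6, -0.1]
gripper_width: 0.0007
```

```bash
python3 - <<'E'
from h import *
s=st();tilt(s["orientation"])
cv2.imwrite("pics/top8.png",capture("top"));cv2.imwrite("pics/scene8.png",capture("scene"))
E
```

```text
t61.2 [ 0.5357 -0.3613  0.2671] jawdir deg -88.3 w0.0007 j6 0.83 F [-1.1 -0.6 -0.1]
tilt [0.1326 0.0325]
```

View pics/scene8.png

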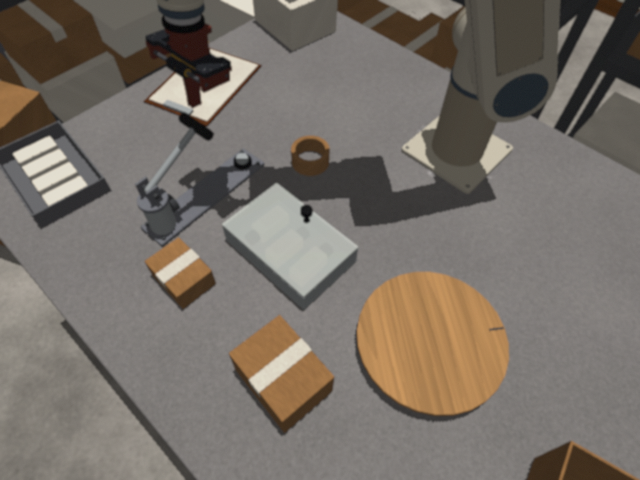

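Request:
{"method": "servo_tool", "body": {
  "linear": [
    [-0.3,0,0],
    [-0.5,0,0],
    [-0.5,0,0],
    [-0.5,0,-0.3],
    [-0.5,0,-0.6],
    [-0.2,0,-0.6],
    [0,0,-0.6],
    [0,0,-0.4],
    [0,0,0],
    [0,0,0]
  ],
  "turn": [0,0,0,0,0,0,0,0,0,0]
}}

```text
clock: 62.3
eef_pos: [0.4206, -0.356, 0.1537]
orientation: [0.998, 0.013, 0.06, -0.021]
wrist_force: [-0.8, -0.2, -0.6]
gripper_width: 0.0005
```

```bash
python3 - <<'E'
from h import *
s=st();tilt(s["orientation"])
m=camera_model("wrist");cv2.imwrite("pics/w21.png",capture("wrist"));print(proj(m,(.438,-.364,.03)))
print(onz(camera_model("top"),479,276,.03))
E
```

```text
t62.3 [ 0.4206 -0.356   0.1537] jawdir deg -88.4 w0.0005 j6 0.65 F [-0.8 -0.2 -0.6]
tilt [0.1186 0.0437]
(np.float64(334.46895823334586), np.float64(227.28446091411686))
[ 0.4381321  -0.36905457  0.03      ]
```

View pics/w21.png

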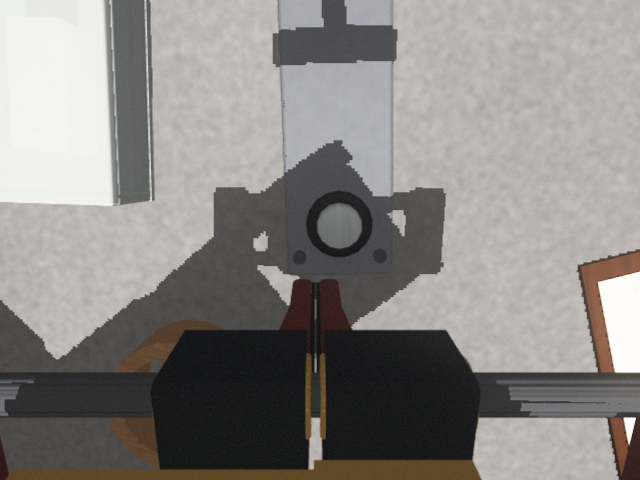

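Request:
{"method": "servo_tool", "body": {
  "linear": [
    [0.22,-0.14,0],
    [0.22,-0.14,-0.2],
    [0,0,-0.5],
    [0,0,-0.5],
    [0,0,-0.5],
    [0,0,-0.4],
    [0,0,0]
  ],
  "turn": [0,0,0,0,0,0,0]
}}

```text
clock: 63.05
eef_pos: [0.4473, -0.3737, 0.0709]
orientation: [0.998, 0.014, 0.065, -0.016]
wrist_force: [0.3, -0.5, -0.0]
gripper_width: 0.0001
```

Request:
{"method": "servo_tool", "body": {
  "linear": [
    [-0.2,0.15,0],
    [0,0,-0.3],
    [0,0,-0.4],
    [0,0,-0.1],
    [0,0,0]
  ],
  "turn": [0,0,0,0,0]
}}

```text
clock: 63.55
eef_pos: [0.4412, -0.3692, 0.04]
orientation: [0.998, 0.014, 0.067, -0.014]
wrist_force: [-0.1, -0.1, -1.1]
gripper_width: 0.0004
```

Request:
{"method": "servo_tool", "body": {
  "linear": [
    [-0.08,0.05,-0.15],
    [0,0,-0.2],
    [0,0,-0.1],
    [0,0,-0.05]
  ],
  "turn": [0,0,0,0]
}}

```text
clock: 63.95
eef_pos: [0.439, -0.3682, 0.0287]
orientation: [0.997, 0.015, 0.069, -0.013]
wrist_force: [-7.5, 6.1, 23.9]
gripper_width: 0.0001
```

Request:
{"method": "servo_tool", "body": {
  "linear": [
    [0,0,-0.1],
    [0,0,-0.1]
  ],
  "turn": [0,0]
}}

```text
clock: 64.15
eef_pos: [0.4391, -0.3683, 0.0281]
orientation: [0.997, 0.015, 0.071, -0.013]
wrist_force: [-15.8, 8.7, 53.8]
gripper_width: 0.0001
```

```bash
python3 - <<'E'
from h import *
s=st();tilt(s["orientation"])
cv2.imwrite("pics/w22.png",capture("wrist"))
E
```

```text
t64.2 [ 0.4391 -0.3683  0.0281] jawdir deg -88.1 w0.0001 j6 0.57 F [-15.8   8.7  53.8]
tilt [0.1407 0.028 ]
```

View pics/w22.png

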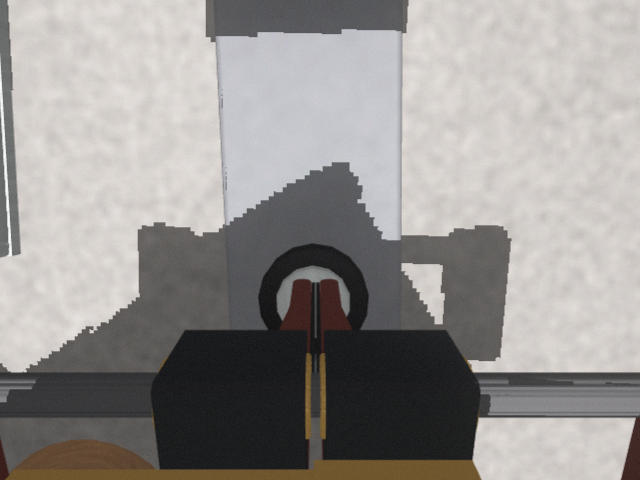

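Request:
{"method": "servo_tool", "body": {
  "linear": [
    [0,0,0.35],
    [0,0,0]
  ],
  "turn": [0,0]
}}

```text
clock: 64.4
eef_pos: [0.4395, -0.369, 0.0449]
orientation: [0.997, 0.015, 0.072, -0.012]
wrist_force: [0.4, 0.1, 0.1]
gripper_width: 0.0004
```

Request:
{"method": "servo_tool", "body": {
  "linear": [
    [0,0,-0.1]
  ],
  "turn": [0]
}}

```text
clock: 64.5
eef_pos: [0.4397, -0.3693, 0.0413]
orientation: [0.997, 0.015, 0.073, -0.011]
wrist_force: [-0.3, 0.9, 0.3]
gripper_width: -0.0001
```

Request:
{"method": "servo_tool", "body": {
  "linear": [
    [0,0,-0.06]
  ],
  "turn": [0]
}}

```text
clock: 64.6
eef_pos: [0.4394, -0.369, 0.0382]
orientation: [0.997, 0.015, 0.072, -0.011]
wrist_force: [0.5, -0.1, 0.0]
gripper_width: 0.0003
```

Request:
{"method": "servo_tool", "body": {
  "linear": [
    [0,0,-0.06]
  ],
  "turn": [0]
}}

```text
clock: 64.7
eef_pos: [0.4393, -0.3689, 0.0349]
orientation: [0.997, 0.015, 0.072, -0.012]
wrist_force: [0.3, 0.7, 1.5]
gripper_width: 0.0003
```

Request:
{"method": "servo_tool", "body": {
  "linear": [
    [0,0,-0.06]
  ],
  "turn": [0]
}}

```text
clock: 64.8
eef_pos: [0.4393, -0.3689, 0.0317]
orientation: [0.997, 0.015, 0.072, -0.012]
wrist_force: [-0.3, 0.4, 3.5]
gripper_width: 0.0006
```

Request:
{"method": "servo_tool", "body": {
  "linear": [
    [0,0,-0.06]
  ],
  "turn": [0]
}}

```text
clock: 64.9
eef_pos: [0.4394, -0.369, 0.0289]
orientation: [0.997, 0.015, 0.072, -0.012]
wrist_force: [-4.2, 1.4, 23.5]
gripper_width: 0.0004
```

Request:
{"method": "servo_tool", "body": {
  "linear": [
    [0,0,-0.1],
    [0,0,0.2],
    [0,0,0.5],
    [0,0,0.7],
    [0,0,0.7],
    [0,0,0.7],
    [0.1,0.4,0.7],
    [0.1,0.7,0.4],
    [0.1,0.8,0],
    [0.1,0.8,0],
    [0.1,0.8,0],
    [0.1,0.8,0],
    [0.1,0.8,0],
    [0.1,0.8,0],
    [0.1,0.4,0],
    [0,0.1,0],
    [0,0,0]
  ],
  "turn": [0,0,0,0,0,0,0,0,0,0,0,0,0,0,0,0,0]
}}

```text
clock: 66.6
eef_pos: [0.4707, -0.1015, 0.1823]
orientation: [0.998, 0.015, 0.067, -0.016]
wrist_force: [0.9, 0.1, 1.0]
gripper_width: 0.0003
```

```bash
python3 - <<'E'
from h import *
s=st();tilt(s["orientation"])
m=camera_model("wrist");cv2.imwrite("pics/w23.png",capture("wrist"));print(proj(m,(.480,-.0945,.106)))
sc=capture("scene");cv2.imwrite("pics/scene9.png",sc)
E
```

```text
t66.6 [ 0.4707 -0.1015  0.1823] jawdir deg -88.2 w0.0003 j6 1.19 F [0.9 0.1 1. ]
tilt [0.1329 0.0339]
(np.float64(307.7654928687715), np.float64(251.8276137204606))
```

View pics/w23.png

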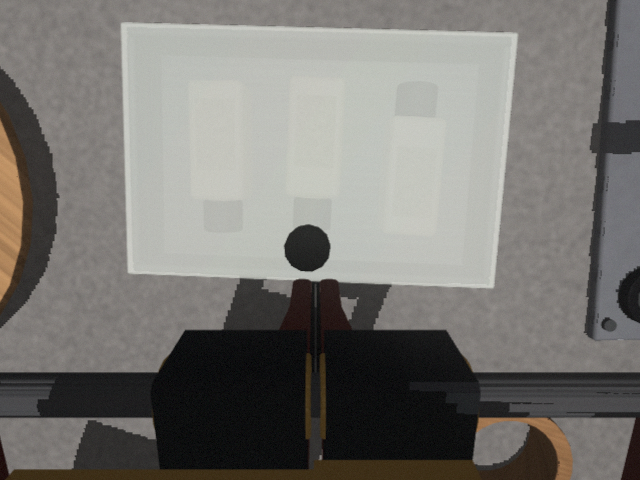

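View pics/scene9.png

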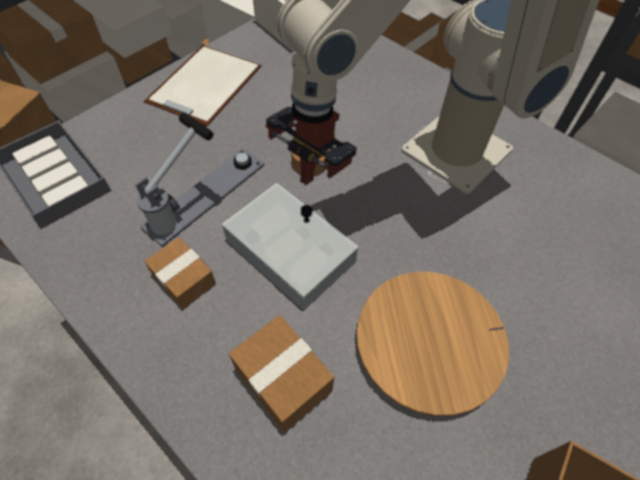

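Request:
{"method": "servo_tool", "body": {
  "linear": [
    [0.15,0.1,0],
    [0.15,0.1,-0.2],
    [0,0,-0.5],
    [0,0,-0.5],
    [0,0,-0.4],
    [0,0,-0.3],
    [0,0,0]
  ],
  "turn": [-0.2,0,0,0,0,0,0],
  "hand": 0.6
}}

```text
clock: 67.4
eef_pos: [0.484, -0.0998, 0.1016]
orientation: [0.998, -0.003, 0.068, -0.014]
wrist_force: [0.2, -0.7, 0.3]
gripper_width: 0.0515
```

```bash
python3 - <<'E'
from h import *
s=st();tilt(s["orientation"])
E
```

```text
t67.4 [ 0.484  -0.0998  0.1016] jawdir deg -90.3 w0.0515 j6 1.21 F [ 0.2 -0.7  0.3]
tilt [0.1356 0.0276]
```

Request:
{"method": "servo_tool", "body": {
  "linear": [
    [-0.04,0.14,-0.1],
    [0,0,-0.25],
    [0,0,-0.2],
    [0,0,0]
  ],
  "turn": [0,0,0,0]
}}

```text
clock: 67.8
eef_pos: [0.4829, -0.0947, 0.0783]
orientation: [0.998, -0.004, 0.069, -0.014]
wrist_force: [0.4, 0.4, 0.2]
gripper_width: 0.0523
```

Request:
{"method": "servo_tool", "body": {
  "linear": [
    [0,0,0],
    [0,0,0],
    [0,0,0],
    [0,0,0]
  ],
  "turn": [0,0,0,0],
  "hand": 0
}}

```text
clock: 68.2
eef_pos: [0.4832, -0.0933, 0.0788]
orientation: [0.998, -0.004, 0.069, -0.015]
wrist_force: [1.8, 12.2, -4.5]
gripper_width: 0.0271
```

```bash
python3 - <<'E'
from h import *
s=st();tilt(s["orientation"]);lid(s)
E
```

```text
t68.2 [ 0.4832 -0.0933  0.0788] jawdir deg -90.4 w0.0271 j6 1.21 F [ 1.8 12.2 -4.5]
tilt [0.1371 0.0292]
grasp [ 0.4806 -0.0939  0.0976] theta -0.002 r 0.1458
```

Gripped. Now the opening arc.

Request:
{"method": "servo_tool", "body": {
  "linear": [
    [0.12,0,0.34],
    [0.16,0,0.33],
    [0.19,0,0.31],
    [0.22,0,0.29],
    [0.25,0,0.27],
    [0.27,0,0.24],
    [0.3,0,0.21],
    [0.32,0,0.18]
  ],
  "turn": [0,0,0,0,0,0,0,0]
}}

```text
clock: 69.0
eef_pos: [0.5521, -0.0934, 0.1646]
orientation: [0.998, -0.004, 0.062, -0.015]
wrist_force: [-2.3, -1.8, -4.9]
gripper_width: 0.0269
```

```bash
python3 - <<'E'
from h import *
s=st();tilt(s["orientation"]);lid(s)
E
```

```text
t69.0 [ 0.5521 -0.0934  0.1646] jawdir deg -90.3 w0.0269 j6 1.31 F [-2.3 -1.8 -4.9]
tilt [0.1247 0.0286]
grasp [ 0.5497 -0.094   0.1834] theta 0.772 r 0.1464
```

Request:
{"method": "servo_tool", "body": {
  "linear": [
    [0.33,0,0.17],
    [0.34,0,0.14],
    [0.35,0,0.1],
    [0.36,0,0.06],
    [0.365,0,0.03],
    [0.365,0,0],
    [0.36,0,-0.04],
    [0.3,0,-0.07]
  ],
  "turn": [0,0,0,0,0,0,0,0]
}}

```text
clock: 69.8
eef_pos: [0.6567, -0.0939, 0.1792]
orientation: [0.999, -0.003, 0.052, -0.014]
wrist_force: [-2.6, -0.4, 3.2]
gripper_width: 0.0273
```

```bash
python3 - <<'E'
from h import *
s=st();tilt(s["orientation"]);lid(s)
E
```

```text
t69.8 [ 0.6567 -0.0939  0.1792] jawdir deg -90.3 w0.0273 j6 1.36 F [-2.6 -0.4  3.2]
tilt [0.1046 0.0285]
grasp [ 0.6547 -0.0944  0.1981] theta 1.51 r 0.1473
```

Request:
{"method": "servo_tool", "body": {
  "linear": [
    [0.3,0,-0.07],
    [0.05,0,-0.02],
    [0,0,0]
  ],
  "turn": [0,0,0]
}}

```text
clock: 70.1
eef_pos: [0.6718, -0.0939, 0.175]
orientation: [0.999, -0.003, 0.052, -0.014]
wrist_force: [-1.6, -0.4, 2.3]
gripper_width: 0.0269
```

Request:
{"method": "servo_tool", "body": {
  "linear": [
    [0,0,0],
    [0,0,0],
    [0,0,0],
    [0,0,0.3],
    [0,0,0.7],
    [0,0,0.8],
    [0,0,0.8],
    [-0.3,0,0.6],
    [-0.7,0,0],
    [-0.7,0,0],
    [-0.7,0,0],
    [-0.7,0,0],
    [-0.7,0,0],
    [-0.6,0,0],
    [0,0,0],
    [0,0,0]
  ],
  "turn": [0,0,0,0,0,0,0,0,0,0,0,0,0,0,0,0],
  "hand": 0.6
}}

```text
clock: 71.7
eef_pos: [0.49, -0.0935, 0.3205]
orientation: [0.998, -0.003, 0.06, -0.013]
wrist_force: [0.6, -0.7, 0.1]
gripper_width: 0.0526
```

```bash
python3 - <<'E'
from h import *
s=st();tilt(s["orientation"])
a=capture("scene");b=capture("wrist");cv2.imwrite("pics/scene10.png",a);cv2.imwrite("pics/w24.png",b);cv2.imwrite("pics/top10.png",capture("top"))
E
```

```text
t71.7 [ 0.49   -0.0935  0.3205] jawdir deg -90.3 w0.0526 j6 1.31 F [ 0.6 -0.7  0.1]
tilt [0.1204 0.0255]
```

View pics/scene10.png

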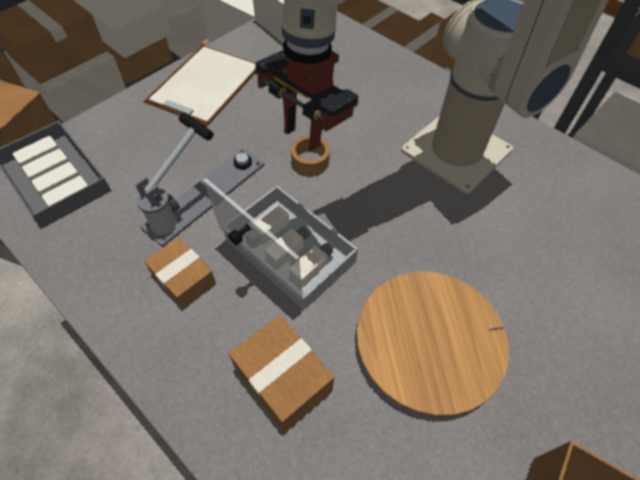

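View pics/w24.png

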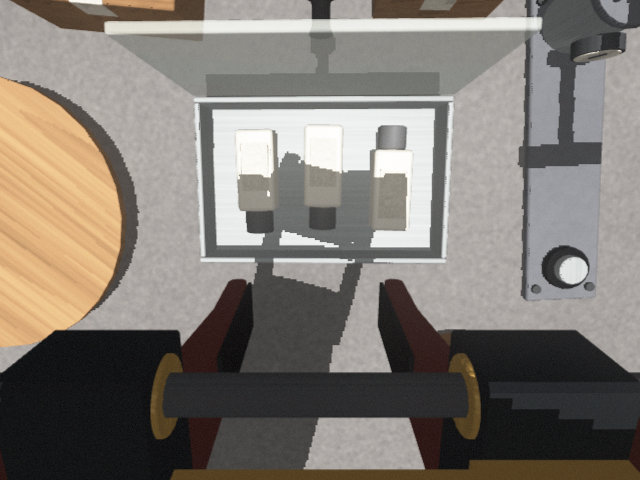

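All three bottles lie flat side by side, the lid is upright, the lever is up, and the cartons and ring sit at the same pixels as at the start. I'm handing in.

```bash
python3 - <<'E'
from h import *
print(job.hand_in())
E
```

```text
the job is handed in; nothing more can be done
None
```

The leak test is done and handed in at about 72 s, within the 210 s limit.

**What I did**
- **Loading:** I opened the lid, laid all three tipped bottles flat side by side in the tank and shut the lid. One bottle had been knocked aside on the turntable, so I measured it again before picking it up.
- **Lever:** I pumped five strokes, each time down to the stop and back up.
- **Vent and lid:** I pressed the vent button down to its stop, then opened the lid again to about 1.6 rad and let go.

**Last checks**
- **Camera views:** The pictures show three bottles flat in the tank, the lid upright, the lever up and the turntable empty. The cartons and ring look to be at the same places as at the start, and the gripper touches nothing.
- **Lid shut:** Before the lever strokes and after the vent press, the scene camera showed the lid knob where it had been with the lid shut at the start.

**What disagreed**
- **Vent height:** The vent stopped at a tool-tip height of about 28 mm, where I expected 23 mm. The force curve fitted a full 7 mm press: contact near 36 mm, about 3.5 N on the way, then a hard stop. I put the gap down to the tool leaning about 8°.
- **Tool tilt:** The tool leaned by up to about 10° over the run. I worked around it, and no grasp or placing failed.
- **Contact forces:** The finger tips pressed hard on the lever stop, 88 N on the first stroke and about 28 to 70 N after that. I saw 54 N on the vent. These are under the 120 N wrist limit. The gripper body was not meant to press on anything, and no picture showed it doing so.

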